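Pull the bench slats into line with drifts

TASK

With the hooked rod, reach under the ledge, catch the rack's pull eye and draw the drift rack all the way out, then lay the rod down. Drive a drift fully home, handle down on the batten, through the batten into every slat that is there, so that the drift's taper and not your fingers pulls the slat into line. Leave the spare drifts standing in the rack, push the rack fully home under the ledge again (the rod reaches), lay the rod back on its mat, and disturb nothing else on the bench.

Things in the scene. Friction and masses are not known exactly. Their poses are not given: they have to be found in the camera images.
- jig: fixed wooden jig; origin at its middle on the bench. Dark batten (50 mm in jig x, 350 in y, underside 70 and top 90 mm up) has four 22 mm through bores at x=0, y=-99,-33,33,99 mm. Light slats run along jig x under it, one under each bore; up to two slats may be missing (their bores stay empty). Under the slats is free room to the bench.
- ledge: fixed low plywood ledge: origin on the bench under the middle of its front edge, x points in under the ledge (-x is the way out). Board 400 mm wide (y), 300 deep, underside 146, top 164 mm up; side walls at y=+-190. A yellow mark at mid-edge shows where the eye is. Crates on it, 150 mm back from the edge.
- rack (a joint): how far the green drift rack is slid out along the ledge's -x: 0 home (start), 0.18 m at its stop; 3 N friction, stays put. Four square 23 mm sockets at ledge y=-78,-26,26,78 mm, 86 mm behind the ledge's edge when home; rack top 90 mm up, 50 mm deep. A front board, 216 mm wide, 6 to 46 mm up, and the plate above it have their front faces 25 mm before the socket row.
- eye (a point): centre of the rack's steel pull eye: upright ring, 34 mm inside, 48 outside, 7 thick, its hole facing sideways (axis along ledge y), 50 mm above the bench, at ledge y=0, 38 mm inside the ledge's edge when the rack is home, 48 mm before the socket row, on a 24 mm wide tongue (to 24 mm up). Moves with the rack; the ring's front can be pushed.
- mat: thin black rubber mat, 300 x 110 mm (x, y), the place of the hooked rod; origin at its middle
- hook_grip (a point): centre of the yellow handle (110 mm along x, 26 wide, 30 high) of the hooked rod, lying flat, this point 15 mm up. From the +x end an 8 mm steel rod runs on at half height to x=150 mm from this point (axis) and there bends square to +y, the tip ending 36 mm off the rod's axis. About 200 g, balances in the handle's front half.
- drift0_grip (a point): middle of the handle of a tapered steel drift (z up its axis): orange handle 28 mm across, 40 high, this point at half height; under it 40 mm of 20 mm shank, then 42 mm tapering to a 5 mm tip. Starts handle up in a rack socket, handle underside on the rack top; fully home its handle rests on the batten top. About 180 g. All alike.
- drift1_grip (a point): middle of the handle of a tapered steel drift (z up its axis): orange handle 28 mm across, 40 high, this point at half height; under it 40 mm of 20 mm shank, then 42 mm tapering to a 5 mm tip. Starts handle up in a rack socket, handle underside on the rack top; fully home its handle rests on the batten top. About 180 g. All alike.
- drift2_grip (a point): middle of the handle of a tapered steel drift (z up its axis): orange handle 28 mm across, 40 high, this point at half height; under it 40 mm of 20 mm shank, then 42 mm tapering to a 5 mm tip. Starts handle up in a rack socket, handle underside on the rack top; fully home its handle rests on the batten top. About 180 g. All alike.
- drift3_grip (a point): middle of the handle of a tapered steel drift (z up its axis): orange handle 28 mm across, 40 high, this point at half height; under it 40 mm of 20 mm shank, then 42 mm tapering to a 5 mm tip. Starts handle up in a rack socket, handle underside on the rack top; fully home its handle rests on the batten top. About 180 g. All alike.
- bore0 (a point): centre of the mouth of one of the batten's bores, on its top face, 90 mm up; 22 mm across, bore at jig y=-99 mm
- slat0: light wooden slat 300 x 44 x 20 mm (x, y, z), loose in a channel under the batten, free to slide only along jig x (about 1.5 mm play sideways, 2 mm up), moved by 1 to 3 N; origin: centre of its 22 mm through hole on its underside, 48 mm up. Starts 5 to 7.5 mm off the bore above it, either way. None if absent. Which bore it lies under varies.
- bore1 (a point): centre of the mouth of one of the batten's bores, on its top face, 90 mm up; 22 mm across, bore at jig y=-33 mm
- slat1: light wooden slat 300 x 44 x 20 mm (x, y, z), loose in a channel under the batten, free to slide only along jig x (about 1.5 mm play sideways, 2 mm up), moved by 1 to 3 N; origin: centre of its 22 mm through hole on its underside, 48 mm up. Starts 5 to 7.5 mm off the bore above it, either way. None if absent. Which bore it lies under varies.
- bore2 (a point): centre of the mouth of one of the batten's bores, on its top face, 90 mm up; 22 mm across, bore at jig y=33 mm
- slat2: light wooden slat 300 x 44 x 20 mm (x, y, z), loose in a channel under the batten, free to slide only along jig x (about 1.5 mm play sideways, 2 mm up), moved by 1 to 3 N; origin: centre of its 22 mm through hole on its underside, 48 mm up. Starts 5 to 7.5 mm off the bore above it, either way. None if absent. Which bore it lies under varies.
- bore3 (a point): centre of the mouth of one of the batten's bores, on its top face, 90 mm up; 22 mm across, bore at jig y=99 mm
- slat3: light wooden slat 300 x 44 x 20 mm (x, y, z), loose in a channel under the batten, free to slide only along jig x (about 1.5 mm play sideways, 2 mm up), moved by 1 to 3 N; origin: centre of its 22 mm through hole on its underside, 48 mm up. Starts 5 to 7.5 mm off the bore above it, either way. None if absent. Which bore it lies under varies.
- glue: bystander, not to be disturbed: white glue pot, 60 mm across, 70 tall; origin at its underside
- screws: bystander, not to be disturbed: glass jar of screws, 70 mm across, 70 tall; origin at its underside
- tape: bystander, not to be disturbed: yellow tape measure 70 x 35 x 60 mm; origin at its underside
- offcut: bystander, not to be disturbed: wood offcut 120 x 45 x 22 mm; origin at its underside
- mallet: bystander, not to be disturbed: hammer lying flat; origin at its underside
- level: bystander, not to be disturbed: aluminium level 160 x 22 x 50 mm; origin at its underside

How it is judged:
By the outcome, as a careful person would: the job done as asked, in the order asked, and still so for the second after the job is handed in, with the robot touching nothing.
Of slat0, slat1, slat2, slat3 only 2 to 4 are there at a start; the rules pass over those that are not, and their reading is None.
At some moment in a run one of hook may be knocked a few centimetres aside while the robot is not near it.
It also fails if it takes over 210 s, if anything falls off the work surface, if the arm or the gripper's body presses on something with over 40 N, if the wrist force passes 120 N, or if a joint passes its speed limit or range.

ROBOT

A 7-joint arm with a two-finger parallel gripper is mounted at the origin on the work surface. World frame = base frame: x ahead of the robot, y to its left, z up, the work surface at z = 0. Lengths are in m, angles in rad, forces in N, time in s.
With the tool pointing down it reaches from about 0.425 to 0.875 m from the base axis. Payload 8.4 kg.
Tool frame: the origin (TCP) lies at the very end of the fingers, on their centre line; the grasp point (between the pads) lies behind it (env.grip_point_offset is the x of the grasp point in the tool frame, in m); x points along the fingers, y is the direction in which the jaws open and shut, and the axes are right-handed (so a half turn about x gives the same grasp; the last joint's range is limited). The gripper opens to 87 mm and grips with 3 to 60 N. Pads are 19 mm wide; open, the fingers measure 117 mm over their backs; the gripper's body (75 mm by 190 mm) begins 51 mm behind the grasp point.
Start: joints at [-1.266, 0.333, 0.04, 1.465, -0.013, 1.343, -0.059], TCP at [0.255, 0.598, 0.223] pointing down, gripper open.
Joint ranges: [-2.58, 2.58], [-0.38, 2.09], [-1.3, 1.39], [0.25, 2.4], [-1.5, 4.64], [0.08, 2.09], [-2.65, 2.65]. Speed limits (rad/s): [2.22, 2.22, 2.79, 2.79, 3.14, 3.14, 3.14].

INTERFACE

Orientations are given as a unit quaternion [x, y, z, w].
In Python, from cell import env gives the robot as it stands.
- The arm moves only by the tool move_arm, never from a script. Its argument "motion" is a list of rows, each a list of 7 numbers: the shift along the tool's x, y, z in cm, then the turn, a rotation vector about the tool's x, y, z in rad, then the opening, from -1 (shut) to 1 (fully open), so that 0 is half open. In form: [[tx, ty, tz, wx, wy, wz, grip], ...]. A call has 1 to 20 rows; each row shifts and turns the commanded pose from where the row before left it, along the tool's axes as they then stand; what a row does not reach is not made up. A row lasts 1/10 s, in which the tool goes at most 50 mm and 8.59 degrees, less where a joint would pass 70% of its speed; a pose out of reach is approached as far as the arm can. A call with a gripper value outside its range is refused whole. The fingers move at their own pace and stop on an object; "newtons" is the grip in N (left out, the last holds). Time passes only in rows, so rows that do not move let the fingers close. It gives the time, the measured TCP pose, the force and the opening at its end, in the units of the state.
- env.get_state(): the state, without advancing time (a new reading comes with each control period).
- env.read_camera(name): name is "scene" or "top" or "wrist"; returns a dict with "image" (384x512x3 uint8, red, green, blue), "K" (3x3 intrinsics, pixels), "T" (4x4, takes a point from camera to world coordinates); the wrist camera has in their place "hand_eye" (4x4, takes a point from camera to tool coordinates, whose origin is the TCP and whose axes are the tool frame's). Camera axes: x right, y up, looking along -z (the intrinsics and any distortion apply to the point x, -y, -z); pixel columns grow to the right and rows downward; lengths in m; the calibration is good to about 2 mm. A picture is of the moment at which its call begins: read the wrist's pose just before it. There is no depth.
- env.hand_in(): hands the job in, once; it reports no verdict.
The state is a dict: "time_s": time; "joints": joint angles; "dq": joint speeds; "joint_efforts": joint torques, N m; "tcp_pos": TCP position; "tcp_rot": TCP orientation; "contact_force": force on the tool from outside, world axes, zero at the start; "wrist_torque": the same for the moment, N m; "width": finger opening in m.
Only numpy, scipy, OpenCV 4.12 (cv2) and the standard library are available. Lean on these libraries where they do the work, as an engineer would, in place of code of your own. Each camera call takes 0.05 s, during which the arm holds its last target. There are 200 camera calls.

## Working session

There is one attempt and no reset: what is moved stays moved. The work goes in short steps, Python scripts to look and compute and a tool call to move; the robot and the scene stay as the last step left them, time stands still between calls to the robot, and variables do not carry over. Pictures are saved under pics/ and viewed, about 12 in all and at most 16, crops included, and the job is handed in when it is done.

Besides the shell and the picture viewer there is one more tool, called after "Call:" as name(argument=value, ...), one argument or row to a line, values as JSON. move_arm: Moves the arm, as the interface text tells. Its arguments: {"type":"object","properties":{"motion":{"type":"array","items":{"type":"array","items":{"type":"number"}}},"newtons":{"type":"number"}},"required":["motion"]}

```bash
ls; mkdir -p pics; cat > h.py <<'E'
import numpy as np, cv2
from cell import env
from scipy.spatial.transform import Rotation as R
def cam(name):
    s=env.get_state(); c=env.read_camera(name)
    K=np.array(c['K']); 
    if 'T' in c: T=np.array(c['T'])
    else:
        Tw=np.eye(4); Tw[:3,:3]=R.from_quat(s['tcp_rot']).as_matrix(); Tw[:3,3]=s['tcp_pos']
        T=Tw@np.array(c['hand_eye'])
    return c,K,T
def save(name,fn,crop=None,scale=1):
    c,K,T=cam(name); im=c['image'][:,:,::-1]
    np.savez(fn.replace('.png','.npz'),K=K,T=T,im=im)
    if crop: im=im[crop[1]:crop[3],crop[0]:crop[2]]
    cv2.imwrite(fn,cv2.resize(im,None,fx=scale,fy=scale,interpolation=cv2.INTER_CUBIC))
    return K,T,c
def pt(K,T,u,v,z):
    d=T[:3,:3]@np.array([(u-K[0,2])/K[0,0],-(v-K[1,2])/K[1,1],-1]); o=T[:3,3]
    return o+d*(z-o[2])/d[2]
def proj(K,T,p):
    q=np.linalg.inv(T)@np.append(p,1); x,y,z=q[0],-q[1],-q[2]
    return np.array([K[0,0]*x/z+K[0,2],K[1,1]*y/z+K[1,2]])
def st():
    s=env.get_state(); print('t',s['time_s'],'p',np.round(s['tcp_pos'],4),'q',np.round(s['tcp_rot'],4),'F',np.round(s['contact_force'],1),'w',round(s['width'],4)); print(np.round(R.from_quat(s['tcp_rot']).as_matrix(),3).tolist()); return s
E
python3 - <<'E'
from h import *
st(); print(env.grip_point_offset)
for n in ['top','scene']:
    K,T,c=save(n,f'pics/{n}0.png',scale=1.5); print(n,K.tolist(),np.round(T,3).tolist(),[k for k in c])
E
```

```text
pics
t 0.0 p [0.2552 0.5973 0.2217] q [ 0.1412  0.6928 -0.1423  0.6927] F [ 0.3  0.5 -1. ] w 0.0868
[[-0.001, 0.393, 0.92], [-0.001, 0.92, -0.393], [-1.0, -0.002, 0.0]]
-0.0187
top [[362.15429496119816, 0.0, 259.3802758757907], [0.0, 362.15429496119816, 189.28837609551712], [0.0, 0.0, 1.0]] [[-0.061, 0.973, -0.222, 0.314], [-0.998, -0.061, 0.009, -0.043], [-0.005, 0.222, 0.975, 1.244], [0.0, 0.0, 0.0, 1.0]] ['image', 'K', 'T']
scene [[377.13760713485243, 0.0, 253.0687992901813], [0.0, 377.13760713485243, 191.4896432035165], [0.0, 0.0, 1.0]] [[0.725, -0.543, 0.424, 1.055], [0.689, 0.578, -0.439, -0.588], [-0.007, 0.61, 0.793, 1.037], [0.0, 0.0, 0.0, 1.0]] ['image', 'K', 'T']
```

View pics/top0.png

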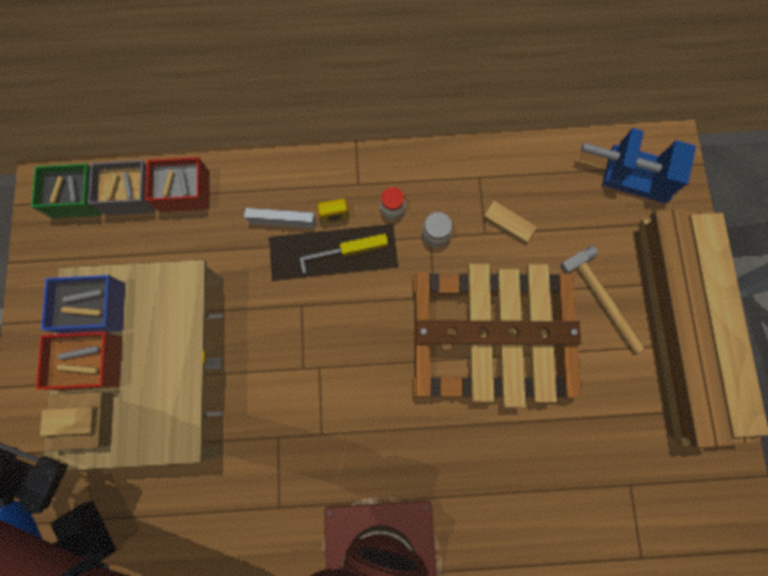

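View pics/scene0.png

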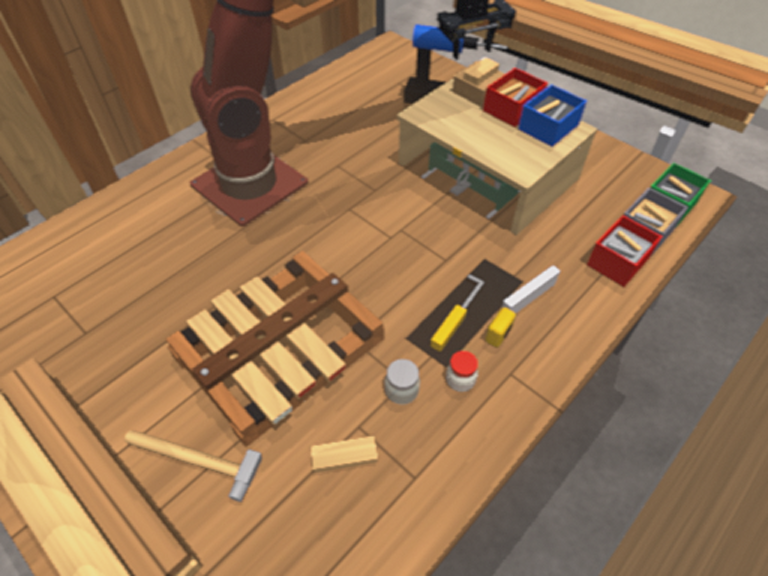

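The top view shows the ledge at left opening towards -y, with its yellow mark at (204,357). The hook is on the mat, with its bend at (303,260) and handle at (363,245). Three slats are visible: the bore at (452,332) is empty and those at (484,332), (513,332) and (545,332) have slats. Next I'll turn these pixels into positions.

```bash
cat >> h.py <<'E'
def delta(target,yaw=None,tilt=None):
    """shift in tool axes (cm) to world target for the TCP; yaw = angle of tool y axis in world xy wanted, tool down"""
    s=env.get_state(); M=R.from_quat(s['tcp_rot']).as_matrix()
    out=100*M.T@(np.array(target)-np.array(s['tcp_pos']))
    r=None
    if yaw is not None:
        x=np.array([0,0,-1.]); y=np.array([np.cos(yaw),np.sin(yaw),0]); z=np.cross(x,y)
        r=(R.from_matrix(M).inv()*R.from_matrix(np.c_[x,y,z])).as_rotvec()
    print('move cm',np.round(out,2),'turn',None if r is None else np.round(r,3)); return out,r
E
python3 - <<'E'
from h import *
d=np.load('pics/top0.npz'); K,T=d['K'],d['T']
P=lambda u,v,z:print((u,v),np.round(pt(K,T,u/1.5,v/1.5,z),3))
print('ledge front edge corners, mark');P(205,262,.164);P(203,467,.164);P(204,357,.164)
print('bores');[P(u,332,.09) for u in (452,484,514,545)]
print('screws heads');P(423,332,.09);P(575,332,.09)
print('mat');[P(*q,0) for q in((270,239),(393,227),(398,266),(273,279))]
print('hook handle ends, bend, tip');P(342,248,.03);P(386,241,.03);P(303,260,.015);P(303,271,.015)
print('items');P(392,197,.07);P(437,227,.07);P(333,210,.06);P(278,216,.05);P(510,222,.022);P(580,260,.03);P(640,350,.02)
d=np.load('pics/scene0.npz'); K,T=d['K'],d['T']
print('scene: hook handle ends top, bend, tip, mark');P(434,342,.03);P(464,311,.03);P(481,280,.015);P(470,277,.015);P(457,152,.155)
print('bores');[P(*q,.09) for q in ((205,372),(233,356),(267,334),(284,311),(313,297),(334,281))]
E
```

```text
ledge front edge corners, mark
(205, 262) [0.63  0.323 0.164]
(203, 467) [0.227 0.321 0.164]
(204, 357) [0.435 0.322 0.164]
bores
(452, 332) [ 0.464 -0.181  0.09 ]
(484, 332) [ 0.46  -0.249  0.09 ]
(514, 332) [ 0.456 -0.313  0.09 ]
(545, 332) [ 0.452 -0.379  0.09 ]
screws heads
(423, 332) [ 0.468 -0.12   0.09 ]
(575, 332) [ 0.448 -0.443  0.09 ]
mat
(270, 239) [0.726 0.224 0.   ]
(393, 227) [ 0.737 -0.073  0.   ]
(398, 266) [ 0.64  -0.078  0.   ]
(273, 279) [0.627 0.218 0.   ]
hook handle ends, bend, tip
(342, 248) [0.683 0.05  0.03 ]
(386, 241) [ 0.694 -0.053  0.03 ]
(303, 260) [0.664 0.144 0.015]
(303, 271) [0.638 0.144 0.015]
items
(392, 197) [ 0.786 -0.073  0.07 ]
(437, 227) [ 0.707 -0.171  0.07 ]
(333, 210) [0.767 0.065 0.06 ]
(278, 216) [0.764 0.194 0.05 ]
(510, 222) [ 0.725 -0.349  0.022]
(580, 260) [ 0.62  -0.498  0.03 ]
(640, 350) [ 0.406 -0.607  0.02 ]
scene: hook handle ends top, bend, tip, mark
(434, 342) [ 0.699 -0.058  0.03 ]
(464, 311) [0.695 0.047 0.03 ]
(481, 280) [0.664 0.152 0.015]
(470, 277) [0.64  0.142 0.015]
(457, 152) [0.437 0.325 0.155]
bores
(205, 372) [ 0.447 -0.439  0.09 ]
(233, 356) [ 0.458 -0.38   0.09 ]
(267, 334) [ 0.467 -0.303  0.09 ]
(284, 311) [ 0.449 -0.243  0.09 ]
(313, 297) [ 0.465 -0.178  0.09 ]
(334, 281) [ 0.467 -0.119  0.09 ]
```

Call:
move_arm(
  motion=[
    [-4,0,0,0,0,0,1],
    [-4,0,0,0,0,0,1],
    [-4,0,0,0,0,0,1],
    [-4,0,0,0,0,0,1],
  ],
)

```text
time_s: 0.5
tcp_pos: [0.2553, 0.5973, 0.3838]
tcp_rot: [0.142, 0.693, -0.142, 0.693]
contact_force: [0.5, 0.2, 0.5]
width: 0.087
```

Call:
move_arm(
  motion=[
    [0,-2.1,3.5,0,0,0,1],
    [0,-2.1,3.5,0,0,0,1],
    [0,-2.1,3.5,0,0,0,1],
    [0,-2.1,3.5,0,0,0,1],
    [0,-2.1,3.5,0,0,0,1],
    [0,-2.1,3.5,0,0,0,1],
    [0,-2.1,3.5,0,0,0,1],
    [0,-2.1,3.5,0,0,0,1],
    [0,-2.1,3.5,0,0,0,1],
    [0,-2.1,3.5,0,0,0,1],
    [0,-2.1,3.5,0,0,0,1],
    [0,-2.1,3.5,0,0,0,1],
    [0,-2.1,3.5,0,0,0,1],
    [0,-2.1,3.5,0,0,0,1],
    [0,-2.1,3.5,0,0,0,1],
    [0,-2.1,3.5,0,0,0,1],
    [0,-2.1,3.5,0,0,0,1],
    [0,-2.1,3.5,0,0,0,1],
  ],
)

```text
time_s: 2.3
tcp_pos: [0.6869, 0.0014, 0.3821]
tcp_rot: [0.142, 0.693, -0.142, 0.693]
contact_force: [1.3, 1.0, 0.4]
width: 0.0868
```

Call:
move_arm(
  motion=[
    [2,0,0,0.14,0,0,1],
    [2,0,0,0.14,0,0,1],
    [2,0,0,0.14,0,0,1],
    [2,0,0,0.14,0,0,1],
    [2,0,0,0.14,0,0,1],
    [2,0,0,0.14,0,0,1],
    [2,0,0,0.14,0,0,1],
    [2,0,0,0,0,0,1],
    [0,0,0,0,0,0,1],
  ],
)

```text
time_s: 3.2
tcp_pos: [0.6845, 0.003, 0.2192]
tcp_rot: [0.45, 0.546, -0.452, 0.543]
contact_force: [0.0, 1.5, -0.3]
width: 0.0871
```

```bash
python3 - <<'E'
from h import *
st(); K,T,c=save('wrist','pics/w1.png',scale=1.5); print(np.round(c['hand_eye'],3).tolist(),K[0,0])
d=np.load('pics/top0.npz')
print(proj(K,T,[.69,0,.015])*1.5)
E
```

```text
t 3.2 p [0.6845 0.003  0.2192] q [ 0.4496  0.546  -0.4524  0.5433] F [ 0.   1.5 -0.3] w 0.0871
[[-0.005, 0.982, 0.186], [-0.001, 0.186, -0.982], [-1.0, -0.005, -0.0]]
[[0.0, 0.286, -0.958, -0.163], [1.0, -0.0, 0.0, -0.001], [-0.0, -0.958, -0.286, -0.077], [0.0, 0.0, 0.0, 1.0]] 293.47902422240304
[392.30569628 257.92230274]
```

View pics/w1.png

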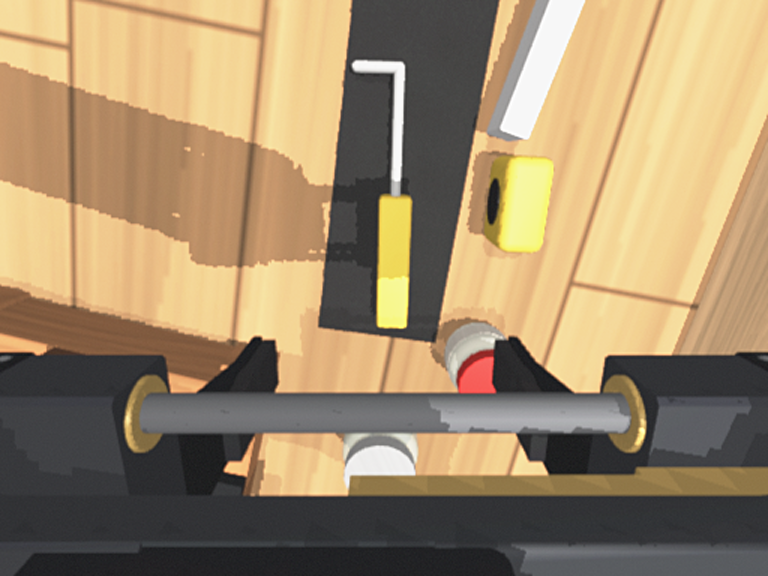

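The wrist view shows the hook: handle top from (395,196) to (392,328), bend at (400,66) and tip at (354,66), with nothing in the way.

```bash
python3 - <<'E'
from h import *
d=np.load('pics/w1.npz'); K,T=d['K'],d['T']
P=lambda u,v,z:pt(K,T,u/1.5,v/1.5,z)
a=P(395,196,.028);b=P(393,300,.03);e=P(392,327,.015);bd=P(400,67,.015);tip=P(353,67,.015)
print(a,b,e,bd,tip)
dr=bd-e; dr/=np.linalg.norm(dr); print('dir',dr,np.degrees(np.arctan2(dr[1],dr[0])))
g=bd-0.150*dr; print('grip',g)
for q in ((319,327),(435,342),(352,0),(497,0)): print('mat',P(*q,0))
delta([g[0],g[1],.10],np.arctan2(dr[1],dr[0])-np.pi/2)
E
```

```text
[0.68183411 0.05219461 0.028     ] [ 0.69668409 -0.03211283  0.03      ] [ 0.70179078 -0.06187307  0.015     ] [0.66748391 0.14581128 0.015     ] [0.63255872 0.13922002 0.015     ]
dir [-0.1629789   0.98662956  0.        ] 99.37984448657977
grip [ 0.69193075 -0.00218316  0.015     ]
mat [ 0.63641792 -0.08043805  0.        ]
mat [ 0.74557326 -0.0748126   0.        ]
mat [0.62261347 0.18692629 0.        ]
mat [0.73040907 0.20719376 0.        ]
move cm [12.12  0.59  0.62] turn [ 0.024 -0.     0.003]
```

Call:
move_arm(
  motion=[
    [4,0.2,0,0.02,0,0,1],
    [4,0.2,0,0,0,0,1],
    [4,0.2,0,0,0,0,1],
    [3,0,0,0,0,0,1],
    [3,0,0,0,0,0,1],
    [2,0,0,0,0,0,1],
    [1.3,0,0,0,0,0,1],
    [0,0,0,0,0,0,1],
    [0,0,0,0,0,0,-1],
    [0,0,0,0,0,0,-1],
    [0,0,0,0,0,0,-1],
    [0,0,0,0,0,0,-1],
    [0,0,0,0,0,0,-1],
    [0,0,0,0,0,0,-1],
  ],
  newtons=40,
)

```text
time_s: 4.65
tcp_pos: [0.6921, 0.0036, 0.0097]
tcp_rot: [0.457, 0.54, -0.457, 0.54]
contact_force: [-0.2, 0.5, -0.4]
width: 0.0468
```

Call:
move_arm(
  motion=[
    [-3,0,0,0,0,0,-1],
    [-4,0,0,0,0,0,-1],
    [-4,0,0,0,0,0,-1],
    [-4,0,0,0,0,0,-1],
    [-4,0,0,0,0,0,-1],
  ],
)

```text
time_s: 5.15
tcp_pos: [0.6918, 0.0035, 0.2013]
tcp_rot: [0.457, 0.54, -0.457, 0.54]
contact_force: [1.2, -0.3, -0.5]
width: 0.0069
```

```bash
python3 - <<'E'
from h import *
st(); K,T,c=save('wrist','pics/w2.png',scale=1.5)
E
```

```text
t 5.15 p [0.6918 0.0035 0.2013] q [ 0.4566  0.5399 -0.4566  0.5399] F [ 1.2 -0.3 -0.5] w 0.0069
[[0.0, 0.986, 0.166], [-0.0, 0.166, -0.986], [-1.0, 0.0, 0.0]]
```

View pics/w2.png

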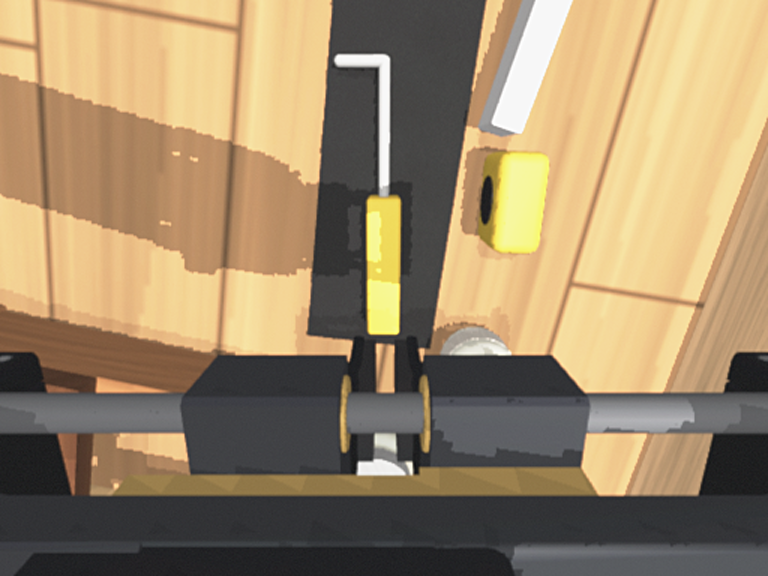

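The fingers were still closing when I lifted, so the hook wasn't grasped. It is undisturbed and centred, so I'll repeat with a longer close.

Call:
move_arm(
  motion=[
    [0,0,0,0,0,0,0.3],
    [0,0,0,0,0,0,0.3],
    [0,0,0,0,0,0,0.3],
    [0,0,0,0,0,0,0.3],
    [4,0,0,0,0,0,0.3],
    [4,0,0,0,0,0,0.3],
    [4,0,0,0,0,0,0.3],
    [3,0,0,0,0,0,0.3],
    [2.5,0,0,0,0,0,0.3],
    [1.5,0,0,0,0,0,0.3],
    [0.7,0,0,0,0,0,0.3],
    [0,0,0,0,0,0,-1],
    [0,0,0,0,0,0,-1],
    [0,0,0,0,0,0,-1],
    [0,0,0,0,0,0,-1],
    [0,0,0,0,0,0,-1],
    [0,0,0,0,0,0,-1],
    [0,0,0,0,0,0,-1],
  ],
  newtons=40,
)

```text
time_s: 7.0
tcp_pos: [0.6923, 0.0036, 0.0031]
tcp_rot: [0.457, 0.54, -0.456, 0.54]
contact_force: [-1.8, 1.0, 5.4]
width: 0.0258
```

Call:
move_arm(
  motion=[
    [-2,0,0,0,0,0,-1],
    [-4,0,0,0,0,0,-1],
    [-4,0,0,0,0,0,-1],
    [-4,0,0,0,0,0,-1],
    [-4,0,0,0,0,0,-1],
    [-1,0,0,0.084,0,0,-1],
    [0,0,0,0.084,0,0,-1],
    [0,-2,-0.5,0,0,0,-1],
    [0,-4,-1,0,0,0,-1],
    [0,-4,-1,0,0,0,-1],
    [0,-4,-1,0,0,0,-1],
    [0,-4,-1,0,0,0,-1],
    [0,-3,-1,0,0,0,-1],
    [0,-2,-0.5,0,0,0,-1],
    [0,0,0,0,0,0,-1],
  ],
)

```text
time_s: 8.5
tcp_pos: [0.4598, 0.0648, 0.1923]
tcp_rot: [0.5, 0.501, -0.499, 0.5]
contact_force: [0.2, -0.1, -2.0]
width: 0.026
```

```bash
python3 - <<'E'
from h import *
st(); K,T,c=save('wrist','pics/w3.png',scale=1.5); save('scene','pics/s3.png'); 
E
```

```text
t 8.5 p [0.4598 0.0648 0.1923] q [ 0.4999  0.5011 -0.4995  0.4995] F [ 0.2 -0.1 -2. ] w 0.026
[[-0.001, 1.0, 0.001], [0.002, 0.001, -1.0], [-1.0, -0.001, -0.002]]
```

View pics/w3.png

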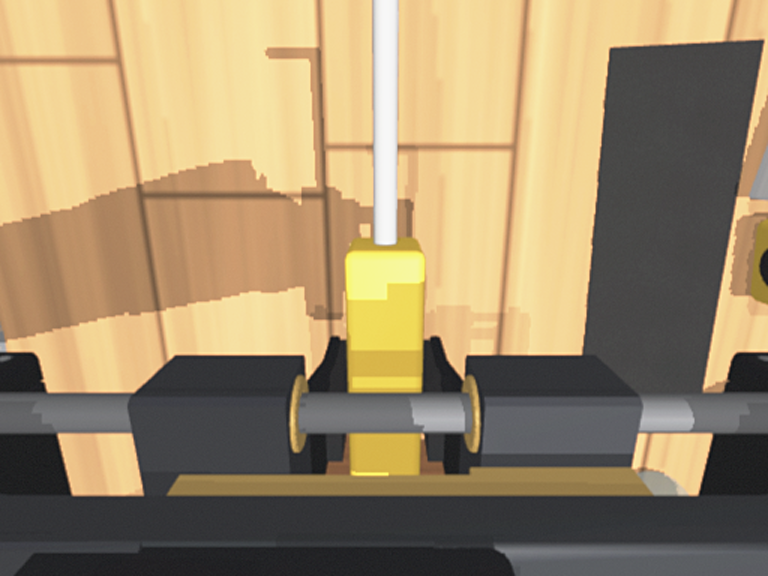

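The hook is held straight and square. Next I'll enlarge the ledge front in the scene camera to place the eye.

```bash
python3 - <<'E'
from h import *
d=np.load('pics/w2.npz'); K,T=d['K'],d['T']
print('bend w2',pt(K,T,385/1.5,60/1.5,.015),'tip',pt(K,T,337/1.5,61/1.5,.015))
d=np.load('pics/s3.npz'); im=d['im']
a=im[60:160,255:395]; cv2.imwrite('pics/s3c.png',cv2.resize(a,None,fx=5.5,fy=5.5,interpolation=cv2.INTER_CUBIC))
E
```

```text
bend w2 [0.66749134 0.1461223  0.015     ] tip [0.6336765  0.13977282 0.015     ]
```

View pics/s3c.png

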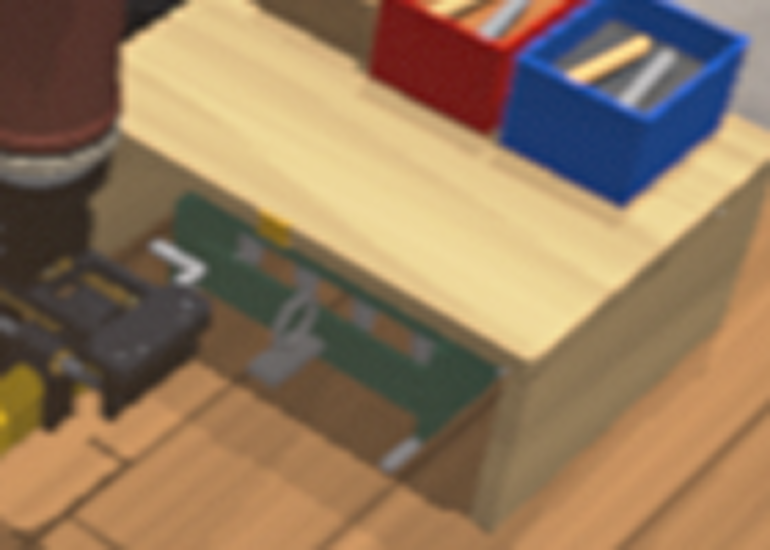

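The crop shows the ledge front. The eye ring is centred near (296,315), the yellow mark is at (275,228), and the ledge's front top corner is at (533,362).

```bash
python3 - <<'E'
from h import *
d=np.load('pics/s3.npz'); K,T=d['K'],d['T']
P=lambda u,v,z:print((u,v),np.round(pt(K,T,255+(u+.5)/5.5-.5,60+(v+.5)/5.5-.5,z),4))
P(296,315,.05);P(275,214,.164);P(275,240,.146);P(533,362,.164);P(120,130,.164);P(330,243,.164);P(490,530,0);P(300,290,.074);P(200,270,.19+.012)
for q in ((.43,.36,.05),(.43,.322,.164)): print(proj(K,T,q))
d=np.load('pics/top0.npz'); K,T=d['K'],d['T']; im=d['im']
# edge line: brightness change along rows
g=cv2.cvtColor(im,cv2.COLOR_BGR2HSV)
for v in (180,190,200,210,220,280,290,300): print(v,im[v,130:142].sum(1).tolist())
m=cv2.inRange(g,(22,150,100),(35,255,255)); ys,xs=np.nonzero(m[225:250,125:145]); print('mark',xs.mean()+125,ys.mean()+225,len(xs),pt(K,T,xs.mean()+125,ys.mean()+225,.155))
E
```

```text
(296, 315) [0.4323 0.3706 0.05  ]
(275, 214) [0.4329 0.3277 0.164 ]
(275, 240) [0.4369 0.3257 0.146 ]
(533, 362) [0.6367 0.3251 0.164 ]
(120, 130) [0.3    0.3254 0.164 ]
(330, 243) [0.4771 0.3291 0.164 ]
(490, 530) [0.632  0.3383 0.    ]
(300, 290) [0.4333 0.3695 0.074 ]
(200, 270) [0.46  0.215 0.202]
[306.24656055 117.9309507 ]
[302.95532908  98.89271728]
180 [407, 385, 382, 362, 365, 354, 239, 180, 179, 175, 190, 219]
190 [386, 375, 368, 365, 365, 334, 223, 174, 176, 189, 190, 176]
200 [376, 363, 370, 362, 364, 326, 217, 183, 177, 178, 190, 174]
210 [362, 357, 369, 364, 345, 284, 188, 153, 173, 229, 258, 265]
220 [358, 369, 363, 374, 341, 254, 179, 172, 164, 163, 176, 179]
280 [387, 375, 374, 333, 229, 168, 169, 150, 166, 167, 166, 151]
290 [339, 329, 331, 300, 212, 161, 161, 167, 165, 162, 167, 178]
300 [329, 325, 329, 280, 199, 159, 174, 182, 154, 169, 160, 168]
mark 135.14285714285714 237.5 14 [0.43761345 0.3277965  0.155     ]
```

```bash
python3 - <<'E'
from h import *
d=np.load('pics/top0.npz'); K,T=d['K'],d['T']; im=d['im'].sum(2).astype(float)
pts=[]
for v in list(range(180,225))+list(range(270,306)):
    r=im[v,128:142]; k=np.argmin(np.diff(r)[2:])+2; 
    lo,hi=r[k-3:k].mean() if k>=3 else r[0],r[k+2:k+4].mean(); h=(lo+hi)/2
    i=np.where((r[:-1]>h)&(r[1:]<=h))[0][0]; u=128+i+(r[i]-h)/(r[i]-r[i+1]); pts.append(pt(K,T,u,v,.164)[:2])
pts=np.array(pts); c=np.polyfit(pts[:,0],pts[:,1],1); print('edge y = ',c,'at .435',np.polyval(c,.435),np.std(pts[:,1]-np.polyval(c,pts[:,0])))
E
```

```text
edge y =  [-0.00534167  0.3287584 ] at .435 0.3264347775904702 0.0004292485601490784
```

Call:
move_arm(
  motion=[
    [3,1,0,0,0,0,-1],
    [4,1,0,0,0,0,-1],
    [4,1,0,0,0,0,-1],
    [3,1,0,0,0,0,-1],
    [1.5,0.3,0,0,0,0,-1],
    [0,0,-2,0,0,0,-1],
    [0,0,-2,0,0,0,-1],
    [0,0,0,0,0,0,-1],
  ],
)

```text
time_s: 9.4
tcp_pos: [0.5061, 0.1058, 0.0369]
tcp_rot: [0.499, 0.5, -0.5, 0.501]
contact_force: [-0.3, -0.2, -1.7]
width: 0.0258
```

Call:
move_arm(
  motion=[
    [0,0,-3,0,0,0,-1],
    [0,0,-3,0,0,0,-1],
    [0,0,-3,0,0,0,-1],
    [0,0,-2.4,0,0,0,-1],
    [0,0,0,0,0,0,-1],
  ],
)

```text
time_s: 9.9
tcp_pos: [0.5059, 0.2211, 0.0371]
tcp_rot: [0.499, 0.501, -0.499, 0.501]
contact_force: [0.0, -1.1, -1.1]
width: 0.0255
```

Call:
move_arm(
  motion=[
    [0,-1,0,0,0,0,-1],
    [0,-1,0,0,0,0,-1],
    [0,-1,0,0,0,0,-1],
    [0,-1,0,0,0,0,-1],
    [0,-1,0,0,0,0,-1],
    [0,-0.5,0,0,0,0,-1],
    [0,0,0,0,0,0,-1],
  ],
)

```text
time_s: 10.6
tcp_pos: [0.4495, 0.2181, 0.0377]
tcp_rot: [0.5, 0.5, -0.5, 0.5]
contact_force: [-0.7, -0.2, -0.6]
width: 0.0252
```

```bash
python3 - <<'E'
from h import *
st(); K,T,c=save('scene','pics/s4.png',crop=(255,60,395,160),scale=5.5)
E
```

```text
t 10.6 p [0.4495 0.2181 0.0377] q [ 0.5002  0.5002 -0.5     0.4997] F [-0.7 -0.2 -0.6] w 0.0252
[[-0.0, 1.0, -0.0], [0.001, -0.0, -1.0], [-1.0, -0.0, -0.001]]
```

View pics/s4.png

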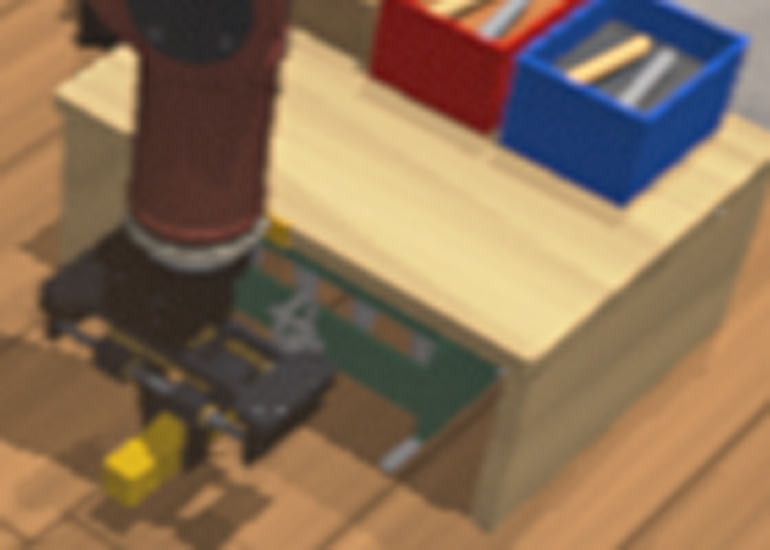

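The hook tip appears to be through the ring at about (296,320), so I'll pull.

Call:
move_arm(
  motion=[
    [0,0,1,0,0,0,-1],
    [0,0,1.5,0,0,0,-1],
    [0,0,1.5,0,0,0,-1],
    [0,0,1.5,0,0,0,-1],
    [0,0,1.5,0,0,0,-1],
    [0,0,1.5,0,0,0,-1],
    [0,0,1.5,0,0,0,-1],
    [0,0,1.5,0,0,0,-1],
    [0,0,1.5,0,0,0,-1],
    [0,0,1.5,0,0,0,-1],
    [0,0,1.5,0,0,0,-1],
    [0,0,1,0,0,0,-1],
    [0,0,1,0,0,0,-1],
  ],
)

```text
time_s: 11.95
tcp_pos: [0.4504, 0.0368, 0.0376]
tcp_rot: [0.501, 0.499, -0.5, 0.5]
contact_force: [0.9, 3.4, -3.0]
width: 0.0257
```

Call:
move_arm(
  motion=[
    [0,0,0.5,0,0,0,-1],
    [0,0,0.5,0,0,0,-1],
    [0,0,0.3,0,0,0,-1],
    [0,0,0.3,0,0,0,-1],
  ],
)

```text
time_s: 12.35
tcp_pos: [0.4501, 0.0255, 0.0377]
tcp_rot: [0.501, 0.501, -0.499, 0.499]
contact_force: [-1.6, 27.0, -3.7]
width: 0.0257
```

Stop reached at 27 N. I'll relax, unhook, and lay the rod on its mat.

Call:
move_arm(
  motion=[
    [0,0,-0.6,0,0,0,-1],
    [0,0,-0.7,0,0,0,-1],
    [0,0,0,0,0,0,-1],
    [0,1,0,0,0,0,-1],
    [0,1,0,0,0,0,-1],
    [0,1,0,0,0,0,-1],
    [0,1.5,0,0,0,0,-1],
    [0,1.5,0,0,0,0,-1],
    [0,0,0,0,0,0,-1],
  ],
)

```text
time_s: 13.25
tcp_pos: [0.5126, 0.0343, 0.0376]
tcp_rot: [0.5, 0.499, -0.5, 0.5]
contact_force: [-0.7, 0.3, -1.8]
width: 0.0258
```

Call:
move_arm(
  motion=[
    [-3,0,0,0,0,0,-1],
    [-4,2,0,0,0,0,-1],
    [-3,4,0,0,0,0,-1],
    [0,4,0,-0.054,0,0,-1],
    [0,4,0.2,0,0,0,-1],
    [0,3,0.5,0,0,0,-1],
    [0,1,0.4,0,0,0,-1],
    [0,0,0,0,0,0,-1],
  ],
)

```text
time_s: 14.05
tcp_pos: [0.6909, 0.0263, 0.1366]
tcp_rot: [0.486, 0.513, -0.488, 0.513]
contact_force: [-0.5, -0.2, -2.6]
width: 0.0257
```

```bash
python3 - <<'E'
from h import *
st(); delta([.692,.026,.0045],np.radians(3.1))
save('scene','pics/s5.png',crop=(200,60,400,210),scale=4)
E
```

```text
t 14.05 p [0.6909 0.0263 0.1366] q [ 0.4862  0.5125 -0.4878  0.5128] F [-0.5 -0.2 -2.6] w 0.0257
[[-0.001, 0.999, 0.051], [-0.002, 0.051, -0.999], [-1.0, -0.001, 0.002]]
move cm [1.321e+01 1.300e-01 1.000e-02] turn [-0.003  0.002  0.001]
```

View pics/s5.png

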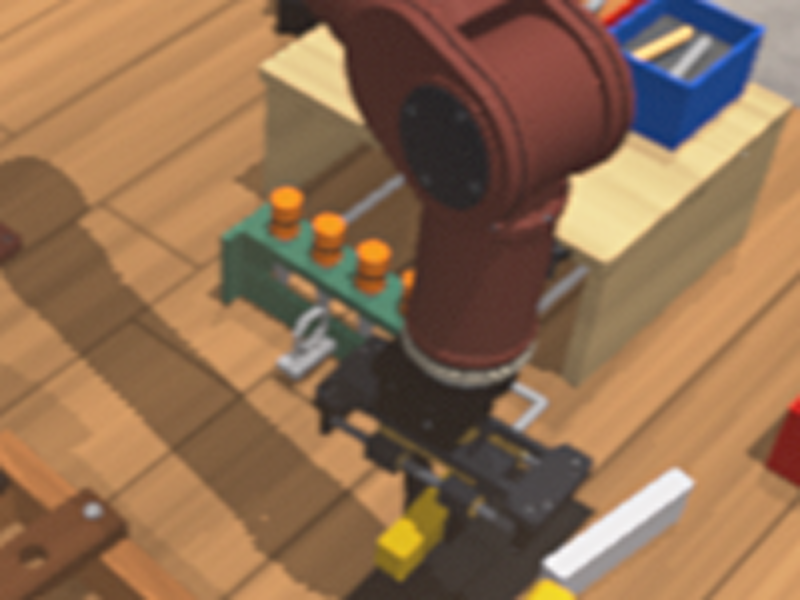

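The rack is out, with four orange drifts standing at (287,200), (329,228), (373,255) and (412,285). Laying the rod down now.

Call:
move_arm(
  motion=[
    [3,0.1,0,0,0,0,-1],
    [3,0,0,0,0,0,-1],
    [3,0,0,0,0,0,-1],
    [2,0,0,0,0,0,-1],
    [1,0,0,0,0,0,-1],
    [0.7,0,0,0,0,0,-1],
    [0.3,0,0,0,0,0,-1],
    [0,0,0,0,0,0,-1],
    [0,0,0,0,0,0,0.3],
    [0,0,0,0,0,0,0.3],
    [0,0,0,0,0,0,0.3],
    [0,0,0,0,0,0,0.3],
    [0,0,0,0,0,0,0.3],
    [-2,0,0,0,0,0,0.3],
    [-4,0,0,0,0,0,0.3],
    [-4,0,0,0,0,0,0.3],
    [-4,0,0,0,0,0,0.3],
    [-4,0,0,0,0,0,0.3],
    [0,0,0,0,0,0,0.3],
  ],
)

```text
time_s: 16.0
tcp_pos: [0.6944, 0.0273, 0.1941]
tcp_rot: [0.489, 0.511, -0.484, 0.515]
contact_force: [0.3, -0.3, 0.1]
width: 0.0562
```

```bash
python3 - <<'E'
from h import *
st(); K,T,c=save('wrist','pics/w6.png')
d=np.load('pics/s5.npz'); K,T=d['K'],d['T']
P=lambda u,v,z:print((u,v),np.round(pt(K,T,200+(u+.5)/4-.5,60+(v+.5)/4-.5,z),4))
print('drift tops');P(287,196,.13);P(329,222,.13);P(373,249,.13)
delta([.43,.15,.22],0)
E
```

```text
t 16.0 p [0.6944 0.0273 0.1941] q [ 0.4891  0.5109 -0.4842  0.515 ] F [ 0.3 -0.3  0.1] w 0.0562
[[0.009, 0.999, 0.053], [0.001, 0.053, -0.999], [-1.0, 0.009, -0.0]]
drift tops
(287, 196) [0.3563 0.2358 0.13  ]
(329, 222) [0.4075 0.2351 0.13  ]
(373, 249) [0.4592 0.2347 0.13  ]
move cm [ -3.04 -25.62 -13.61] turn [ 0.053 -0.001 -0.005]
```

Call:
move_arm(
  motion=[
    [-3,0,0,0.053,0,-0.005,0.2],
    [0,-2.4,-1,0,0,0,0.2],
    [0,-4,-2,0,0,0,0.2],
    [0,-4,-2,0,0,0,0.2],
    [0,-4,-2,0,0,0,0.2],
    [0,-4,-2,0,0,0,0.2],
    [0,-4,-1.5,0,0,0,0.2],
    [0,-4,-1.5,0,0,0,0.2],
    [0,0,0,0,0,0,0.2],
    [0,0,0,0,0,0,0.2],
  ],
)

```text
time_s: 17.05
tcp_pos: [0.4267, 0.1485, 0.2185]
tcp_rot: [0.498, 0.502, -0.501, 0.499]
contact_force: [0.8, -1.0, -0.5]
width: 0.0525
```

```bash
cat >> h.py <<'E'
def orange(im,K,T,z):
    m=cv2.inRange(cv2.cvtColor(im,cv2.COLOR_BGR2HSV),(5,170,90),(18,255,255))
    n,_,s,c=cv2.connectedComponentsWithStats(m)
    for i in range(1,n):
        if s[i,4]>60: print('orange px',np.round(c[i],1),'bbox',s[i].tolist(),'xy',np.round(pt(K,T,*c[i],z),4))
E
python3 - <<'E'
from h import *
st(); K,T,c=save('wrist','pics/w7.png',scale=1.5); orange(c['image'][:,:,::-1].copy(),K,T,.12)
E
```

```text
t 17.05 p [0.4267 0.1485 0.2185] q [ 0.4982  0.5022 -0.5005  0.4991] F [ 0.8 -1.  -0.5] w 0.0525
[[-0.005, 1.0, 0.002], [0.001, 0.002, -1.0], [-1.0, -0.005, -0.001]]
orange px [187.   98.3] bbox [177, 81, 16, 33, 145] xy [0.3667 0.2315 0.12  ]
orange px [345.7  99.8] bbox [340, 83, 17, 33, 196] xy [0.5012 0.2307 0.12  ]
orange px [284.   99.7] bbox [281, 84, 12, 31, 61] xy [0.4489 0.2306 0.12  ]
orange px [337.7 100.4] bbox [335, 87, 9, 26, 69] xy [0.4945 0.2301 0.12  ]
```

View pics/w7.png

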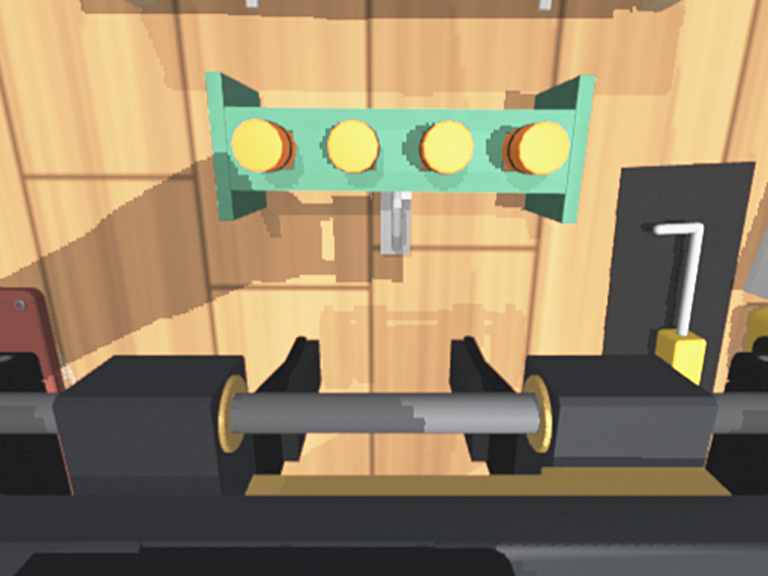

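The wrist view shows the drift tops at (257,145), (352,146), (447,147) and (543,147), with the hook lying on the mat at right.

```bash
python3 - <<'E'
from h import *
d=np.load('pics/w7.npz'); K,T=d['K'],d['T']
for q in ((257,145.5),(352.5,146),(447,146.5),(543,147)): print(pt(K,T,(q[0]+.5)/1.5-.5,(q[1]+.5)/1.5-.5,.13))
delta([.51,.232,.19],np.radians(35))
E
```

```text
[0.35609287 0.23242024 0.13      ]
[0.40802093 0.23228487 0.13      ]
[0.45932225 0.23214843 0.13      ]
[0.51135334 0.23201414 0.13      ]
move cm [ 2.81  8.26 -8.41] turn [-0.61  -0.002  0.005]
```

Call:
move_arm(
  motion=[
    [0,2.5,-2.4,-0.12,0,0,0.06],
    [0,2.5,-2.4,0,0,0,0.06],
    [0,0,0,-0.12,0,0,0.06],
    [0,0,0,-0.12,0,0,0.06],
    [0,0,0,-0.12,0,0,0.06],
    [0,0,0,-0.13,0,0.005,0.06],
    [0,0,0,0,0,0,0.06],
  ],
)

```text
time_s: 17.8
tcp_pos: [0.4755, 0.1978, 0.2179]
tcp_rot: [0.327, 0.627, -0.327, 0.627]
contact_force: [-0.1, -0.2, -0.1]
width: 0.046
```

```bash
python3 - <<'E'
from h import *
st();delta([.5113,.232,.094],np.radians(35))
E
```

```text
t 17.8 p [0.4755 0.1978 0.2179] q [ 0.3268  0.6274 -0.3267  0.6267] F [-0.1 -0.2 -0.1] w 0.046
[[-0.001, 0.82, 0.573], [0.001, 0.573, -0.82], [-1.0, -0.0, -0.001]]
move cm [12.39  4.9  -0.74] turn [-0.001 -0.001  0.   ]
```

Call:
move_arm(
  motion=[
    [0,2.5,-0.4,0,0,0,0.06],
    [0,2.4,-0.3,0,0,0,0.06],
    [3,0,0,0,0,0,0.06],
    [3,0,0,0,0,0,0.06],
    [2.5,0,0,0,0,0,0.06],
    [2,0,0,0,0,0,0.06],
    [1.3,0,0,0,0,0,0.06],
    [0.6,0,0,0,0,0,0.06],
    [0,0,0,0,0,0,0.06],
    [0,0,0,0,0,0,-1],
    [0,0,0,0,0,0,-1],
    [0,0,0,0,0,0,-1],
    [0,0,0,0,0,0,-1],
    [0,0,0,0,0,0,-1],
    [0,0,0,0,0,0,-1],
  ],
  newtons=35,
)

```text
time_s: 19.3
tcp_pos: [0.5111, 0.2332, 0.0954]
tcp_rot: [0.328, 0.628, -0.326, 0.627]
contact_force: [-0.7, 1.0, 6.1]
width: 0.0273
```

Call:
move_arm(
  motion=[
    [-1,0,0,0,0,0,-1],
    [-2,0,0,0,0,0,-1],
    [-2,0,0,0,0,0,-1],
    [-2,0,0,0,0,0,-1],
    [-2,0,0,0,0,0,-1],
    [-3,0,0,0,0,0,-1],
    [0,0,0,0,0,0,-1],
  ],
)

```text
time_s: 20.0
tcp_pos: [0.5122, 0.2329, 0.2185]
tcp_rot: [0.329, 0.627, -0.325, 0.627]
contact_force: [0.2, -0.1, -2.9]
width: 0.0272
```

```bash
python3 - <<'E'
from h import *
st();delta([.535,-.28,.25],np.radians(90))
E
```

```text
t 20.0 p [0.5122 0.2329 0.2185] q [ 0.3291  0.6269 -0.3247  0.6271] F [ 0.2 -0.1 -2.9] w 0.0272
[[0.003, 0.82, 0.572], [0.005, 0.572, -0.82], [-1.0, 0.006, -0.003]]
move cm [ -3.42 -27.48  43.36] turn [-0.961  0.    -0.006]
```

Call:
move_arm(
  motion=[
    [-1.5,-1,1.6,0,0,0,-1],
    [-2,-2.3,3.6,0,0,0,-1],
    [0,-2.3,3.6,0,0,0,-1],
    [0,-2.3,3.6,0,0,0,-1],
    [0,-2.3,3.6,0,0,0,-1],
    [0,-2.3,3.6,0,0,0,-1],
    [0,-2.3,3.6,0,0,0,-1],
    [0,-2.3,3.6,0,0,0,-1],
    [0,-2.3,3.6,0,0,0,-1],
    [0,-2.3,3.6,0,0,0,-1],
    [0,-2.3,3.6,0,0,0,-1],
    [0,-2.3,3.6,0,0,0,-1],
    [0,-1.2,2,0,0,0,-1],
  ],
)

```text
time_s: 21.3
tcp_pos: [0.5305, -0.2835, 0.2482]
tcp_rot: [0.328, 0.627, -0.328, 0.625]
contact_force: [-0.9, -0.2, -1.9]
width: 0.0274
```

Call:
move_arm(
  motion=[
    [0,0,0,-0.12,0,0,-1],
    [0,0,0,-0.14,0,0,-1],
    [0,0,0,-0.14,0,0,-1],
    [0,0,0,-0.14,0,0,-1],
    [0,0,0,-0.14,0,0,-1],
    [0,0,0,-0.14,0,0,-1],
    [0,0,0,-0.14,0,-0.006,-1],
    [0,0,0,0,0,0,-1],
    [0,0,0,0,0,0,-1],
  ],
)

```text
time_s: 22.2
tcp_pos: [0.5321, -0.2794, 0.2483]
tcp_rot: [0.001, 0.708, -0.003, 0.706]
contact_force: [-0.7, -0.1, -2.3]
width: 0.0266
```

```bash
python3 - <<'E'
from h import *
st(); K,T,c=save('wrist','pics/w8.png',scale=1.5)
E
```

```text
t 22.2 p [ 0.5321 -0.2794  0.2483] q [ 0.0009  0.7077 -0.003   0.7065] F [-0.7 -0.1 -2.3] w 0.0266
[[-0.002, 0.006, 1.0], [-0.003, 1.0, -0.006], [-1.0, -0.003, -0.002]]
```

View pics/w8.png

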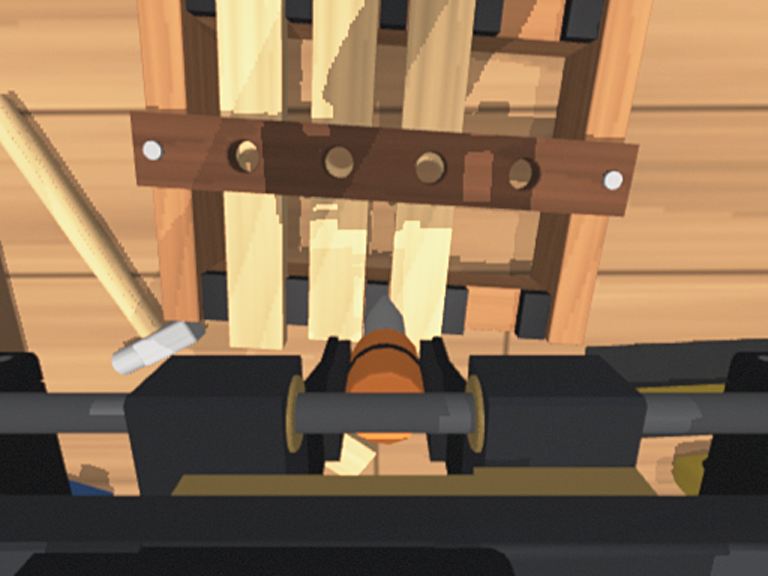

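The jig view shows the bores at (245,155), (339,161), (430,168) and (522,174); the right one is empty. I'll enlarge the three that have slats.

```bash
python3 - <<'E'
from h import *
d=np.load('pics/w8.npz'); K,T,im=d['K'],d['T'],d['im']
t=[]
for u,v in ((163,103),(226,107),(286,111.5),(348,115.5)):
    x0,y0=int(u)-12,int(v)-12; t.append(cv2.resize(im[y0:y0+25,x0:x0+25],None,fx=8,fy=8,interpolation=cv2.INTER_CUBIC)); print(x0,y0,pt(K,T,u,v,.09))
img=np.hstack(t); img=np.clip(img.astype(float)*1.5,0,255).astype(np.uint8); cv2.imwrite('pics/w8c.png',img)
E
```

```text
151 91 [ 0.44972115 -0.37854598  0.09      ]
214 95 [ 0.45410715 -0.31264355  0.09      ]
274 99 [ 0.45900855 -0.24951665  0.09      ]
336 103 [ 0.46344233 -0.18389658  0.09      ]
```

View pics/w8c.png

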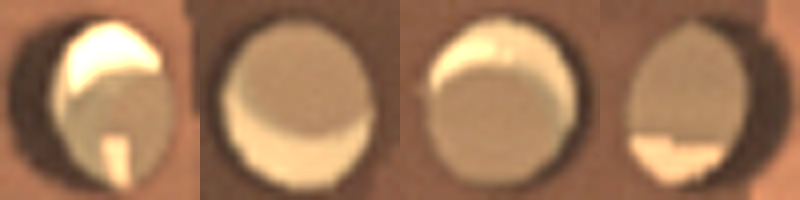

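```bash
python3 - <<'E'
from h import *
d=np.load('pics/w8.npz'); K,T,im=d['K'],d['T'],d['im']
b=np.array([pt(K,T,u,v,.09)[:2] for u,v in ((162,103.25),(225.6,107.3),(286.6,111),(349,115.25))]); print(b)
c=b.mean(0); dr=b[3]-b[0]+(b[2]-b[1])/3; dr/=np.linalg.norm(dr); print('spacing',np.linalg.norm(np.diff(b,axis=0),axis=1),np.degrees(np.arctan2(dr[1],dr[0])))
f=np.array([c+k*dr for k in (-.099,-.033,.033,.099)]); print('fit',f)
print('tip',pt(K,T,385.5/1.5-.3,296/1.5-.3,.161))
a=im[170:250,225:290]; cv2.imwrite('pics/w8d.png',np.clip(cv2.resize(a,None,fx=6,fy=6,interpolation=cv2.INTER_CUBIC).astype(float)*1.6,0,255))
np.savez('bores.npz',f=f,dr=dr)
delta([f[0][0],f[0][1],.25],np.arctan2(dr[1],dr[0]))
E
```

```text
[[ 0.4499657  -0.37961942]
 [ 0.45440739 -0.31307469]
 [ 0.45850415 -0.24889636]
 [ 0.46319229 -0.18286206]]
spacing [0.06669279 0.06430895 0.06620051] 86.1731571441946
fit [[ 0.44990999 -0.37989239]
 [ 0.45431492 -0.31403955]
 [ 0.45871985 -0.24818671]
 [ 0.46312478 -0.18233387]]
tip [ 0.53125866 -0.28056589  0.161     ]
move cm [ -0.13 -10.1   -8.18] turn [ 0.062 -0.002  0.003][ WARN:0@0.418] global loadsave.cpp:1063 imwrite_ Unsupported depth image for selected encoder is fallbacked to CV_8U.
```

Call:
move_arm(
  motion=[
    [0,-2,-1.9,0.062,0,0.003,-1],
    [0,-3,-2,0,0,0,-1],
    [0,-3,-2,0,0,0,-1],
    [0,-1.5,-1,0,0,0,-1],
    [0,0,0,0,0,0,-1],
    [0,0,0,0,0,0,-1],
  ],
)

```text
time_s: 22.85
tcp_pos: [0.4587, -0.3711, 0.2486]
tcp_rot: [0.023, 0.707, -0.023, 0.706]
contact_force: [0.7, -0.7, -1.5]
width: 0.0272
```

```bash
python3 - <<'E'
from h import *
st(); delta([.4534,-.3791,.19],np.radians(86.2))
E
```

```text
t 22.85 p [ 0.4587 -0.3711  0.2486] q [ 0.0233  0.7071 -0.0235  0.7064] F [ 0.7 -0.7 -1.5] w 0.0272
[[-0.001, 0.066, 0.998], [-0.0, 0.998, -0.066], [-1.0, -0.0, -0.001]]
move cm [ 5.86 -0.84 -0.47] turn [ 0.    -0.001  0.   ]
```

Move over bore A with a 3 mm bias, down to just above the batten, then look.

Call:
move_arm(
  motion=[
    [1,-0.4,-0.25,0,0,0,-1],
    [1.5,-0.45,-0.2,0,0,0,-1],
    [1.5,0,0,0,0,0,-1],
    [1,0,0,0,0,0,-1],
    [0.6,0,0,0,0,0,-1],
    [0,0,0,0,0,0,-1],
    [0,0,0,0,0,0,-1],
  ],
)

```text
time_s: 23.55
tcp_pos: [0.4542, -0.3791, 0.1928]
tcp_rot: [0.022, 0.707, -0.023, 0.706]
contact_force: [0.4, -0.5, -2.1]
width: 0.0272
```

```bash
python3 - <<'E'
from h import *
s=st(); K,T,c=save('wrist','pics/w9.png',crop=(180,90,340,240),scale=4)
f=np.load('bores.npz')['f']; 
for k in range(2): print('bore px in crop',(proj(K,T,[*f[k],.09])-[180,90])*4)
print('tip exp',(proj(K,T,[s['tcp_pos'][0],s['tcp_pos'][1],s['tcp_pos'][2]-.0874])-[180,90])*4)
E
```

```text
t 23.55 p [ 0.4542 -0.3791  0.1928] q [ 0.0219  0.7071 -0.0225  0.7064] F [ 0.4 -0.5 -2.1] w 0.0272
[[-0.001, 0.063, 0.998], [-0.001, 0.998, -0.063], [-1.0, -0.001, -0.001]]
bore px in crop [306.86601192 393.87152736]
bore px in crop [587.78173256 395.11559816]
tip exp [311.46710696 430.87422881]
```

View pics/w9.png

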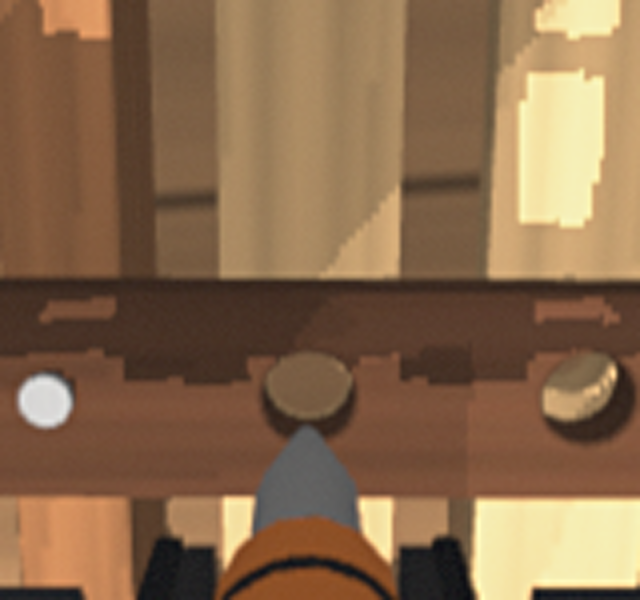

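The bore is at (308,397), where I predicted it, and the tip is at (307,428), which is on line. Descending.

Call:
move_arm(
  motion=[
    [1,0,0,0,0,0,-1],
    [1,0,0,0,0,0,-1],
    [1,0,0,0,0,0,-1],
    [1,0,0,0,0,0,-1],
    [0.8,0,0,0,0,0,-1],
    [0,0,0,0,0,0,-1],
  ],
)

```text
time_s: 24.2
tcp_pos: [0.4531, -0.3787, 0.1431]
tcp_rot: [0.022, 0.708, -0.022, 0.706]
contact_force: [-1.0, 0.1, -2.2]
width: 0.027
```

Call:
move_arm(
  motion=[
    [0.5,0,-0.1,0,0,0,-1],
    [0.6,0,-0.1,0,0,0,-1],
    [0.6,0,-0.1,0,0,0,-1],
    [0.6,0,0,0,0,0,-1],
    [0,0,0,0,0,0,-1],
  ],
)

```text
time_s: 24.7
tcp_pos: [0.451, -0.3787, 0.1208]
tcp_rot: [0.022, 0.707, -0.022, 0.706]
contact_force: [-0.1, 0.2, -3.4]
width: 0.0272
```

Call:
move_arm(
  motion=[
    [0.5,0,0,0,0,0,-1],
    [0.5,0,0,0,0,0,-1],
    [0.4,0,0,0,0,0,-1],
    [0.4,0,0,0,0,0,-1],
    [0,0,0,0,0,0,-1],
  ],
)

```text
time_s: 25.2
tcp_pos: [0.4509, -0.3788, 0.1029]
tcp_rot: [0.022, 0.707, -0.022, 0.706]
contact_force: [-0.5, 0.1, -3.5]
width: 0.0272
```

Call:
move_arm(
  motion=[
    [0.4,0,0,0,0,0,-1],
    [0.3,0,0,0,0,0,-1],
    [0.1,0,0,0,0,0,-1],
    [0.1,0,0,0,0,0,-1],
    [0,0,0,0,0,0,-1],
  ],
)

```text
time_s: 25.7
tcp_pos: [0.451, -0.3788, 0.0954]
tcp_rot: [0.022, 0.707, -0.022, 0.707]
contact_force: [-3.8, 3.8, 10.1]
width: 0.0274
```

Call:
move_arm(
  motion=[
    [0.1,0,0,0,0,0,-1],
    [0,0,0,0,0,0,-1],
    [0,0,0,0,0,0,0.06],
    [0,0,0,0,0,0,0.06],
    [0,0,0,0,0,0,0.06],
    [0,0,0,0,0,0,0.06],
    [0,0,0,0,0,0,0.06],
    [-1,0,0,0,0,0,0.06],
    [-3,0,0,0,0,0,0.06],
    [-3,0,0,0,0,0,0.06],
    [-3,0,0,0,0,0,0.06],
    [-3,0,0,0,0,0,0.06],
    [-2,0,0,0,0,0,0.06],
    [0,0,0,0,0,0,0.06],
  ],
)

```text
time_s: 27.1
tcp_pos: [0.452, -0.3801, 0.2472]
tcp_rot: [0.021, 0.706, -0.023, 0.708]
contact_force: [-0.0, 0.0, 0.1]
width: 0.046
```

```bash
python3 - <<'E'
from h import *
st(); delta([.4595,.2325,.22],np.radians(35))
E
```

```text
t 27.1 p [ 0.452  -0.3801  0.2472] q [ 0.0214  0.7055 -0.0234  0.708 ] F [-0.   0.   0.1] w 0.046
[[0.003, 0.063, 0.998], [-0.003, 0.998, -0.063], [-1.0, -0.003, 0.004]]
move cm [ 2.54 61.19 -3.13] turn [0.897 0.004 0.001]
```

Call:
move_arm(
  motion=[
    [0,2.5,0,0,0,0,0.06],
    [0,4.6,-0.2,0,0,0,0.06],
    [0,4.6,-0.2,0,0,0,0.06],
    [0,4.6,-0.3,0,0,0,0.06],
    [0,4.6,-0.3,0,0,0,0.06],
    [0,4.6,-0.3,0,0,0,0.06],
    [0,4.6,-0.3,0,0,0,0.06],
    [0,4.6,-0.3,0,0,0,0.06],
    [0,4.6,-0.3,0,0,0,0.06],
    [0,4.6,-0.3,0,0,0,0.06],
    [0,4.6,-0.3,0,0,0,0.06],
    [0,4.6,-0.3,0,0,0,0.06],
    [0,4.6,0,0,0,0,0.06],
    [0,3.5,0,0,0,0,0.06],
  ],
)

```text
time_s: 28.5
tcp_pos: [0.4578, 0.2368, 0.2427]
tcp_rot: [0.021, 0.707, -0.022, 0.706]
contact_force: [0.5, -0.9, -0.6]
width: 0.0459
```

Call:
move_arm(
  motion=[
    [0,0,0,0.12,0,0,0.06],
    [0,0,0,0.13,0,0,0.06],
    [0,0,0,0.13,0,0,0.06],
    [0,0,0,0.13,0,0,0.06],
    [0,0,0,0.13,0,0,0.06],
    [0,0,0,0.13,0,0,0.06],
    [0,0,0,0.125,0,0,0.06],
    [0,0,0,0,0,0,0.06],
  ],
)

```text
time_s: 29.3
tcp_pos: [0.4584, 0.2337, 0.2428]
tcp_rot: [0.326, 0.628, -0.327, 0.627]
contact_force: [0.6, 0.6, -0.2]
width: 0.0457
```

```bash
python3 - <<'E'
from h import *
st(); delta([.4595,.2325,.0954],np.radians(35))
E
```

```text
t 29.3 p [0.4584 0.2337 0.2428] q [ 0.3259  0.6275 -0.3271  0.6269] F [ 0.6  0.6 -0.2] w 0.0457
[[-0.002, 0.819, 0.574], [-0.001, 0.574, -0.819], [-1.0, -0.002, -0.0]]
move cm [14.74  0.05  0.16] turn [-0.    -0.     0.002]
```

Call:
move_arm(
  motion=[
    [3,0,0.15,0,0,0,0.06],
    [3,0,0,0,0,0,0.06],
    [3,0,0,0,0,0,0.06],
    [2.5,0,0,0,0,0,0.06],
    [2,0,0,0,0,0,0.06],
    [1.2,0,0,0,0,0,0.06],
    [0,0,0,0,0,0,0.06],
    [0,0,0,0,0,0,-1],
    [0,0,0,0,0,0,-1],
    [0,0,0,0,0,0,-1],
    [0,0,0,0,0,0,-1],
    [0,0,0,0,0,0,-1],
    [0,0,0,0,0,0,-1],
  ],
  newtons=35,
)

```text
time_s: 30.6
tcp_pos: [0.4599, 0.233, 0.0972]
tcp_rot: [0.326, 0.628, -0.326, 0.628]
contact_force: [-1.0, -1.1, 6.1]
width: 0.0272
```

Call:
move_arm(
  motion=[
    [-1,0,0,0,0,0,-1],
    [-2,0,0,0,0,0,-1],
    [-2,0,0,0,0,0,-1],
    [-3,0,0,0,0,0,-1],
    [-3,0,0,0,0,0,-1],
    [-3,0,0,0,0,0,-1],
    [-1.2,0,0,0,0,0,-1],
    [0,0,0,0,0,0,-1],
  ],
)

```text
time_s: 31.4
tcp_pos: [0.4601, 0.233, 0.2497]
tcp_rot: [0.326, 0.627, -0.325, 0.628]
contact_force: [-0.9, 0.5, -2.4]
width: 0.0273
```

```bash
python3 - <<'E'
from h import *
st(); f=np.load('bores.npz')['f']; delta([f[1][0]+.0006-.003,f[1][1]+.0012,.25],np.radians(35))
E
```

```text
t 31.4 p [0.4601 0.233  0.2497] q [ 0.3264  0.6274 -0.3253  0.6277] F [-0.9  0.5 -2.4] w 0.0273
[[0.001, 0.818, 0.575], [0.001, 0.575, -0.818], [-1.0, 0.001, -0.0]]
move cm [ -0.09 -32.07  44.18] turn [ 0.002 -0.    -0.001]
```

Call:
move_arm(
  motion=[
    [0,-1.3,1.8,0,0,0,-1],
    [0,-2.7,3.7,0,0,0,-1],
    [0,-2.7,3.7,0,0,0,-1],
    [0,-2.7,3.7,0,0,0,-1],
    [0,-2.7,3.7,0,0,0,-1],
    [0,-2.7,3.7,0,0,0,-1],
    [0,-2.7,3.7,0,0,0,-1],
    [0,-2.7,3.7,0,0,0,-1],
    [0,-2.7,3.7,0,0,0,-1],
    [0,-2.7,3.7,0,0,0,-1],
    [0,-2.7,3.7,0,0,0,-1],
    [0,-2.7,3.7,0,0,0,-1],
    [0,-1,1.7,0,0,0,-1],
  ],
)

```text
time_s: 32.7
tcp_pos: [0.4498, -0.317, 0.2472]
tcp_rot: [0.326, 0.627, -0.328, 0.626]
contact_force: [-0.2, -0.5, -1.5]
width: 0.0273
```

Call:
move_arm(
  motion=[
    [0,0,0,-0.12,0,0,-1],
    [0,0,0,-0.13,0,0,-1],
    [0,0,0,-0.13,0,0,-1],
    [0,0,0,-0.13,0,0,-1],
    [0,0,0,-0.13,0,0,-1],
    [0,0,0,-0.13,0,0,-1],
    [0,0,0,-0.12,0,0,-1],
    [0,0,0,0,0,0,-1],
    [0,0,0,0,0,0,-1],
  ],
)

```text
time_s: 33.6
tcp_pos: [0.4515, -0.3126, 0.2474]
tcp_rot: [0.025, 0.708, -0.025, 0.706]
contact_force: [-0.2, 0.1, -2.2]
width: 0.0271
```

```bash
python3 - <<'E'
from h import *
st(); f=np.load('bores.npz')['f']; delta([f[1][0]+.0006-.003,f[1][1]+.0012,.194],np.radians(86.2))
E
```

```text
t 33.6 p [ 0.4515 -0.3126  0.2474] q [ 0.0252  0.7076 -0.0254  0.7057] F [-0.2  0.1 -2.2] w 0.0271
[[-0.003, 0.071, 0.997], [-0.0, 0.997, -0.071], [-1.0, -0.0, -0.003]]
move cm [ 5.34 -0.01  0.06] turn [-0.005 -0.003  0.   ]
```

Call:
move_arm(
  motion=[
    [1.5,0,0.06,0,0,0,-1],
    [2,0,0,0,0,0,-1],
    [1.5,0,0,0,0,0,-1],
    [1,0,0,0,0,0,-1],
    [1,0,0,0,0,0,-1],
    [0.8,0,0,0,0,0,-1],
    [0,0,0,0,0,0,-1],
  ],
)

```text
time_s: 34.3
tcp_pos: [0.4522, -0.3128, 0.1696]
tcp_rot: [0.024, 0.708, -0.024, 0.706]
contact_force: [0.5, -0.1, -1.0]
width: 0.0272
```

Call:
move_arm(
  motion=[
    [0.6,0,0,0,0,0,-1],
    [0.6,0,0,0,0,0,-1],
    [0.6,0,0,0,0,0,-1],
    [0.6,0,0,0,0,0,-1],
    [0,0,0,0,0,0,-1],
  ],
)

```text
time_s: 34.8
tcp_pos: [0.4523, -0.3128, 0.1458]
tcp_rot: [0.024, 0.707, -0.024, 0.706]
contact_force: [0.6, -0.0, -1.8]
width: 0.0273
```

No contact and the tip is in the slat hole. Re-centre (+x) while descending.

Call:
move_arm(
  motion=[
    [0.5,0,0.1,0,0,0,-1],
    [0.6,0,0.1,0,0,0,-1],
    [0.6,0,0.05,0,0,0,-1],
    [0.6,0,0,0,0,0,-1],
    [0,0,0,0,0,0,-1],
  ],
)

```text
time_s: 35.3
tcp_pos: [0.4544, -0.3129, 0.1225]
tcp_rot: [0.024, 0.708, -0.024, 0.706]
contact_force: [-0.7, 0.4, -1.6]
width: 0.0272
```

Call:
move_arm(
  motion=[
    [0.4,0,0,0,0,0,-1],
    [0.5,0,0,0,0,0,-1],
    [0.4,0,0,0,0,0,-1],
    [0.4,0,0,0,0,0,-1],
    [0,0,0,0,0,0,-1],
  ],
)

```text
time_s: 35.8
tcp_pos: [0.4547, -0.3131, 0.1059]
tcp_rot: [0.024, 0.707, -0.024, 0.706]
contact_force: [-1.3, -0.1, -2.4]
width: 0.0274
```

Call:
move_arm(
  motion=[
    [0.4,0,0,0,0,0,-1],
    [0.3,0,0,0,0,0,-1],
    [0.15,0,0,0,0,0,-1],
    [0.1,0,0,0,0,0,-1],
    [0,0,0,0,0,0,-1],
  ],
)

```text
time_s: 36.3
tcp_pos: [0.455, -0.3132, 0.0973]
tcp_rot: [0.024, 0.707, -0.024, 0.706]
contact_force: [-2.5, 0.3, 1.5]
width: 0.0271
```

Call:
move_arm(
  motion=[
    [0.1,0,0,0,0,0,-1],
    [0.1,0,0,0,0,0,-1],
    [0,0,0,0,0,0,-1],
  ],
)

```text
time_s: 36.6
tcp_pos: [0.4552, -0.3133, 0.0971]
tcp_rot: [0.024, 0.707, -0.024, 0.707]
contact_force: [-9.5, 6.8, 25.4]
width: 0.0273
```

Call:
move_arm(
  motion=[
    [-0.1,0,0,0,0,0,0.06],
    [0,0,0,0,0,0,0.06],
    [0,0,0,0,0,0,0.06],
    [0,0,0,0,0,0,0.06],
    [0,0,0,0,0,0,0.06],
    [-1,0,0,0,0,0,0.06],
    [-3,0,0,0,0,0,0.06],
    [-3,0,0,0,0,0,0.06],
    [-3,0,0,0,0,0,0.06],
    [-3,0,0,0,0,0,0.06],
    [-2,0,0,0,0,0,0.06],
    [0,0,0,0,0,0,0.06],
  ],
)

```text
time_s: 37.8
tcp_pos: [0.4562, -0.3142, 0.2495]
tcp_rot: [0.023, 0.705, -0.025, 0.708]
contact_force: [0.8, 0.7, -0.5]
width: 0.0461
```

```bash
python3 - <<'E'
from h import *
st(); delta([.4085,.2325,.22],np.radians(35))
E
```

```text
t 37.8 p [ 0.4562 -0.3142  0.2495] q [ 0.0234  0.7054 -0.0248  0.708 ] F [ 0.8  0.7 -0.5] w 0.0461
[[0.004, 0.068, 0.998], [-0.002, 0.998, -0.068], [-1.0, -0.002, 0.004]]
move cm [ 2.81 54.23 -8.5 ] turn [0.892 0.004 0.   ]
```

Call:
move_arm(
  motion=[
    [0,2.2,0,0,0,0,0.06],
    [0,4.6,0,0,0,0,0.06],
    [0,4.6,0,0,0,0,0.06],
    [0,4.6,0,0,0,0,0.06],
    [0,4.6,0,0,0,0,0.06],
    [0,4.6,0,0,0,0,0.06],
    [0,4.6,0,0,0,0,0.06],
    [0,4.6,0,0,0,0,0.06],
    [0,4.6,-0.5,0,0,0,0.06],
    [0,4.6,-1.5,0,0,0,0.06],
    [0,4.5,-2,0,0,0,0.06],
    [0,4,-2.5,0,0,0,0.06],
    [0,2,-2,0,0,0,0.06],
  ],
)

```text
time_s: 39.1
tcp_pos: [0.4048, 0.2357, 0.2452]
tcp_rot: [0.022, 0.707, -0.023, 0.706]
contact_force: [-0.2, 0.1, 0.0]
width: 0.0464
```

Call:
move_arm(
  motion=[
    [0,0,0,0.12,0,0,0.06],
    [0,0,0,0.13,0,0,0.06],
    [0,0,0,0.13,0,0,0.06],
    [0,0,0,0.13,0,0,0.06],
    [0,0,0,0.13,0,0,0.06],
    [0,0,0,0.13,0,0,0.06],
    [0,0,0,0.12,0,0,0.06],
    [0,0,0,0,0,0,0.06],
  ],
)

```text
time_s: 39.9
tcp_pos: [0.4068, 0.2321, 0.2454]
tcp_rot: [0.326, 0.628, -0.327, 0.627]
contact_force: [0.5, -0.2, 0.4]
width: 0.046
```

```bash
python3 - <<'E'
from h import *
st(); delta([.4085,.2325,.0954],np.radians(35))
E
```

```text
t 39.9 p [0.4068 0.2321 0.2454] q [ 0.3259  0.6275 -0.3271  0.6269] F [ 0.5 -0.2  0.4] w 0.046
[[-0.002, 0.819, 0.573], [-0.001, 0.573, -0.819], [-1.0, -0.002, -0.0]]
move cm [15.    0.19  0.07] turn [-0.    -0.     0.002]
```

Call:
move_arm(
  motion=[
    [3,0.17,0.06,0,0,0,0.06],
    [3,0,0,0,0,0,0.06],
    [3,0,0,0,0,0,0.06],
    [2.5,0,0,0,0,0,0.06],
    [2,0,0,0,0,0,0.06],
    [1.5,0,0,0,0,0,0.06],
    [0,0,0,0,0,0,0.06],
    [0,0,0,0,0,0,-1],
    [0,0,0,0,0,0,-1],
    [0,0,0,0,0,0,-1],
    [0,0,0,0,0,0,-1],
    [0,0,0,0,0,0,-1],
    [0,0,0,0,0,0,-1],
  ],
  newtons=35,
)

```text
time_s: 41.2
tcp_pos: [0.409, 0.2331, 0.0966]
tcp_rot: [0.326, 0.628, -0.326, 0.627]
contact_force: [-0.3, -1.1, 6.6]
width: 0.0269
```

Call:
move_arm(
  motion=[
    [-1,0,0,0,0,0,-1],
    [-2,0,0,0,0,0,-1],
    [-2,0,0,0,0,0,-1],
    [-3,0,0,0,0,0,-1],
    [-3,0,0,0,0,0,-1],
    [-3,0,0,0,0,0,-1],
    [-1.2,0,0,0,0,0,-1],
    [0,0,0,0,0,0,-1],
  ],
)

```text
time_s: 42.0
tcp_pos: [0.4093, 0.2333, 0.2492]
tcp_rot: [0.326, 0.627, -0.325, 0.628]
contact_force: [-0.2, -0.3, -2.4]
width: 0.0271
```

```bash
python3 - <<'E'
from h import *
st(); f=np.load('bores.npz')['f']; delta([f[2][0]+.0006+.003,f[2][1]+.0012,.25],np.radians(35))
E
```

```text
t 42.0 p [0.4093 0.2333 0.2492] q [ 0.3264  0.6274 -0.3253  0.6277] F [-0.2 -0.3 -2.4] w 0.0271
[[0.001, 0.818, 0.575], [0.001, 0.575, -0.818], [-1.0, 0.002, -0.0]]
move cm [ -0.13 -23.3   42.33] turn [ 0.002 -0.    -0.002]
```

Call:
move_arm(
  motion=[
    [0,0,2,0,0,0,-1],
    [0,0,3.7,0,0,0,-1],
    [0,-1,3.7,0,0,0,-1],
    [0,-2,3.7,0,0,0,-1],
    [0,-2.5,3.7,0,0,0,-1],
    [0,-2.5,3.7,0,0,0,-1],
    [0,-2.5,3.7,0,0,0,-1],
    [0,-2.5,3.7,0,0,0,-1],
    [0,-2.5,3.7,0,0,0,-1],
    [0,-2.5,3.7,0,0,0,-1],
    [0,-2.5,3.7,0,0,0,-1],
    [0,-2,2.5,0,0,0,-1],
    [0,-0.8,0.8,0,0,0,-1],
  ],
)

```text
time_s: 43.3
tcp_pos: [0.4596, -0.2506, 0.2465]
tcp_rot: [0.326, 0.628, -0.329, 0.626]
contact_force: [-0.3, -1.0, -1.8]
width: 0.0273
```

Call:
move_arm(
  motion=[
    [0,0,0,-0.12,0,0,-1],
    [0,0,0,-0.13,0,0,-1],
    [0,0,0,-0.13,0,0,-1],
    [0,0,0,-0.13,0,0,-1],
    [0,0,0,-0.13,0,0,-1],
    [0,0,0,-0.13,0,0,-1],
    [0,0,0,-0.12,0,0,-1],
    [0,0,0,0,0,0,-1],
    [0,0,0,0,0,0,-1],
  ],
)

```text
time_s: 44.2
tcp_pos: [0.4612, -0.2465, 0.2471]
tcp_rot: [0.025, 0.708, -0.025, 0.706]
contact_force: [-0.9, 0.4, -1.7]
width: 0.0272
```

```bash
python3 - <<'E'
from h import *
st(); f=np.load('bores.npz')['f']; delta([f[2][0]+.0006+.003,f[2][1]+.0012,.17],np.radians(86.2))
E
```

```text
t 44.2 p [ 0.4612 -0.2465  0.2471] q [ 0.0249  0.7076 -0.0251  0.7058] F [-0.9  0.4 -1.7] w 0.0272
[[-0.003, 0.071, 0.997], [-0.0, 0.997, -0.071], [-1.0, -0.0, -0.003]]
move cm [ 7.71 -0.04  0.14] turn [-0.005 -0.003  0.   ]
```

Call:
move_arm(
  motion=[
    [1.5,0,0.15,0,0,0,-1],
    [2,0,0,0,0,0,-1],
    [1.5,0,0,0,0,0,-1],
    [1,0,0,0,0,0,-1],
    [1,0,0,0,0,0,-1],
    [0.8,0,0,0,0,0,-1],
    [0,0,0,0,0,0,-1],
  ],
)

```text
time_s: 44.9
tcp_pos: [0.4625, -0.2471, 0.1692]
tcp_rot: [0.024, 0.708, -0.024, 0.706]
contact_force: [-0.7, 0.7, -1.0]
width: 0.0269
```

Call:
move_arm(
  motion=[
    [0.6,0,0,0,0,0,-1],
    [0.6,0,0,0,0,0,-1],
    [0.6,0,0,0,0,0,-1],
    [0.6,0,0,0,0,0,-1],
    [0,0,0,0,0,0,-1],
  ],
)

```text
time_s: 45.4
tcp_pos: [0.4624, -0.2471, 0.1451]
tcp_rot: [0.024, 0.708, -0.024, 0.706]
contact_force: [-0.2, -0.2, -1.7]
width: 0.027
```

Call:
move_arm(
  motion=[
    [0.5,0,-0.1,0,0,0,-1],
    [0.6,0,-0.1,0,0,0,-1],
    [0.6,0,-0.1,0,0,0,-1],
    [0.6,0,0,0,0,0,-1],
    [0,0,0,0,0,0,-1],
  ],
)

```text
time_s: 45.9
tcp_pos: [0.4595, -0.2469, 0.1222]
tcp_rot: [0.024, 0.707, -0.024, 0.706]
contact_force: [1.0, 0.5, -1.2]
width: 0.0273
```

Call:
move_arm(
  motion=[
    [0.4,0,0,0,0,0,-1],
    [0.5,0,0,0,0,0,-1],
    [0.4,0,0,0,0,0,-1],
    [0.4,0,0,0,0,0,-1],
    [0,0,0,0,0,0,-1],
  ],
)

```text
time_s: 46.4
tcp_pos: [0.4593, -0.247, 0.1053]
tcp_rot: [0.024, 0.708, -0.024, 0.706]
contact_force: [1.4, 0.5, -2.6]
width: 0.027
```

Call:
move_arm(
  motion=[
    [0.4,0,0,0,0,0,-1],
    [0.3,0,0,0,0,0,-1],
    [0.15,0,0,0,0,0,-1],
    [0.1,0,0,0,0,0,-1],
    [0,0,0,0,0,0,-1],
  ],
)

```text
time_s: 46.9
tcp_pos: [0.4596, -0.2471, 0.0968]
tcp_rot: [0.024, 0.707, -0.024, 0.706]
contact_force: [-2.2, 1.1, 3.5]
width: 0.0271
```

Call:
move_arm(
  motion=[
    [0.1,0,0,0,0,0,-1],
    [0.1,0,0,0,0,0,-1],
    [0,0,0,0,0,0,-1],
    [-0.1,0,0,0,0,0,0.06],
    [0,0,0,0,0,0,0.06],
    [0,0,0,0,0,0,0.06],
    [0,0,0,0,0,0,0.06],
    [0,0,0,0,0,0,0.06],
    [-1,0,0,0,0,0,0.06],
    [-3,0,0,0,0,0,0.06],
    [-3,0,0,0,0,0,0.06],
    [-3,0,0,0,0,0,0.06],
    [-3,0,0,0,0,0,0.06],
    [-2,0,0,0,0,0,0.06],
    [0,0,0,0,0,0,0.06],
  ],
)

```text
time_s: 48.4
tcp_pos: [0.4612, -0.2479, 0.2489]
tcp_rot: [0.024, 0.705, -0.025, 0.708]
contact_force: [0.5, 0.0, -0.5]
width: 0.0461
```

```bash
python3 - <<'E'
from h import *
st(); delta([.692,-.02,.22],np.radians(3.1))
E
```

```text
t 48.4 p [ 0.4612 -0.2479  0.2489] q [ 0.0237  0.7053 -0.0246  0.7081] F [ 0.5  0.  -0.5] w 0.0461
[[0.004, 0.068, 0.998], [-0.001, 0.998, -0.068], [-1.0, -0.001, 0.004]]
move cm [ 2.95 24.32 21.46] turn [ 1.448  0.004 -0.002]
```

Call:
move_arm(
  motion=[
    [0,1.5,1.3,0,0.004,0,0.3],
    [0,3.3,2.9,0,0,0,0.3],
    [0,3.3,2.9,0,0,0,0.3],
    [0,3.3,2.9,0,0,0,0.3],
    [0,3.3,2.9,0,0,0,0.3],
    [0,3.3,2.9,0,0,0,0.3],
    [0,3.3,2.9,0,0,0,0.3],
    [0,3,2.8,0,0,0,0.3],
  ],
)

```text
time_s: 49.2
tcp_pos: [0.692, -0.0159, 0.2425]
tcp_rot: [0.023, 0.709, -0.023, 0.704]
contact_force: [0.6, -0.9, 0.6]
width: 0.0567
```

Call:
move_arm(
  motion=[
    [0,0,0,0.14,0,0,0.3],
    [0,0,0,0.145,0,0,0.3],
    [0,0,0,0.145,0,0,0.3],
    [0,0,0,0.145,0,0,0.3],
    [0,0,0,0.145,0,0,0.3],
    [0,0,0,0.145,0,0,0.3],
    [0,0,0,0.145,0,0,0.3],
    [0,0,0,0.145,0,0,0.3],
    [0,0,0,0.145,0,0,0.3],
    [0,0,0,0.145,0,0,0.3],
    [0,0,0,0,0,0,0.3],
    [0,0,0,0,0,0,0.3],
  ],
)

```text
time_s: 50.4
tcp_pos: [0.6908, -0.0184, 0.2432]
tcp_rot: [0.482, 0.517, -0.486, 0.514]
contact_force: [-0.2, 0.2, 0.9]
width: 0.0567
```

```bash
python3 - <<'E'
from h import *
st(); save('wrist','pics/w10.png'); save('scene','pics/s10.png')
a=cv2.resize(np.load('pics/w10.npz')['im'],(640,480)); b=np.load('pics/s10.npz')['im'][150:300,95:295]
b=cv2.resize(b,None,fx=3,fy=3,interpolation=cv2.INTER_CUBIC)[:,:]
cv2.imwrite('pics/c10.png',np.hstack([cv2.resize(a,(400,300)),cv2.resize(b,(400,300))]))
cv2.imwrite('pics/c10w.png',np.vstack([a[:300,:600],cv2.resize(b,(600,300))[:,:]]) if False else np.vstack([cv2.resize(a[:290],(776,352))[:, :], np.zeros((1,776,3),np.uint8)]))
o=np.vstack([np.pad(a[:300,:],((0,0),(0,0),(0,0))),np.pad(b[150:450],((0,0),(0,40),(0,0)))]); cv2.imwrite('pics/c10.png',o); print(o.shape)
E
```

```text
t 50.4 p [ 0.6908 -0.0184  0.2432] q [ 0.4823  0.5169 -0.4859  0.5139] F [-0.2  0.2  0.9] w 0.0567
[[-0.007, 0.998, 0.063], [-0.001, 0.063, -0.998], [-1.0, -0.007, 0.0]]
(600, 640, 3)
```

View pics/c10.png

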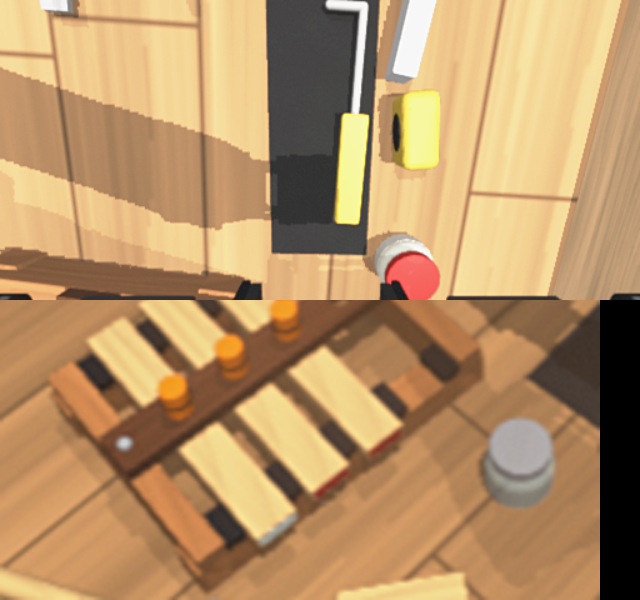

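The drifts stand home in the three slatted bores. The rod has been knocked towards +x: handle now from (356,114) to (347,222), bend at (363,6), close to the tape measure.

```bash
python3 - <<'E'
from h import *
d=np.load('pics/w10.npz'); K,T=d['K'],d['T']
P=lambda u,v,z:pt(K,T,(u+.5)/1.25-.5,(v+.5)/1.25-.5,z)
bd=P(364,6,.015);e=P(347.5,222,.022);tip=P(327,6,.015);fr=P(356,113,.028)
dr=bd-e; dr[2]=0; L=np.linalg.norm(dr); dr/=L; ya=np.arctan2(dr[1],dr[0]); g=bd-.15*dr
print('bend',bd,'end',e,'L',L,'tip',tip,'front',fr,'yaw',np.degrees(ya),'grip',g, bd-.205*dr)
print('tape left face', P(393,150,.0),P(394,105,.02),P(403,92,.06),P(403,166,.06),P(439,166,.06),'level',P(388,75,0),P(389,80,0.02),P(435,0,.05))
print('glue', P(403,270,.07),'lid center',P(412,275,.07),'mat corners',P(272,250,0),P(365,254,0))
t=g+.006*dr; delta([t[0],t[1],.0035],ya-np.pi/2)
E
```

```text
bend [0.71733106 0.17336389 0.015     ] end [ 0.71872457 -0.03231047  0.022     ] L 0.2056790816613012 tip [0.68288323 0.17126613 0.015     ] front [0.71734707 0.0782662  0.028     ] yaw 90.38819319282513 grip [0.71834734 0.02336733 0.015     ] [ 0.71871997 -0.03163141  0.015     ]
tape left face [0.76264987 0.04478002 0.        ] [0.75474327 0.08845113 0.02      ] [0.754252   0.09651899 0.06      ] [0.76234322 0.03312967 0.06      ] [0.79554633 0.03523568 0.06      ] level [0.74876831 0.11808162 0.        ] [0.74718143 0.11079197 0.02      ] [0.77397996 0.17118027 0.05      ]
glue [ 0.77283134 -0.06546428  0.07      ] lid center [ 0.78229397 -0.07009889  0.07      ] mat corners [ 0.63568601 -0.07657676  0.        ] [ 0.74413599 -0.07443846  0.        ]
move cm [24.02  3.17 -4.64] turn [0.055 0.    0.006]
```

Call:
move_arm(
  motion=[
    [3,1.4,-1.6,0.055,0,0.006,-0.03],
    [4,1.4,-1.6,0,0,0,-0.03],
    [4,0,0,0,0,0,-0.03],
    [3,0,0,0,0,0,-0.03],
    [0,0,0,0,0,0,-0.03],
    [0,0,0,0,0,0,-0.03],
  ],
)

```text
time_s: 51.1
tcp_pos: [0.7181, 0.0134, 0.105]
tcp_rot: [0.499, 0.501, -0.499, 0.501]
contact_force: [0.4, -0.4, 0.7]
width: 0.0424
```

```bash
python3 - <<'E'
from h import *
st(); delta([.7184,.015,.0035],np.radians(.4)); K,T,c=save('wrist','pics/w11.png')
im=c['image'][:,:,::-1].copy(); m=cv2.inRange(cv2.cvtColor(im,cv2.COLOR_BGR2HSV),(24,150,80),(33,255,255))
n,_,s,ce=cv2.connectedComponentsWithStats(m)
for i in range(1,n):
    if s[i,4]>150:
        print(s[i].tolist(),ce[i])
        x,y,w,h,_=s[i]
        for v in range(y+10,y+h-5,max(1,h//6)):
            r=np.nonzero(m[v,x:x+w])[0]; print(v,x+r[0],x+r[-1],np.round(pt(K,T,x+(r[0]+r[-1])/2,v,.03),4))
E
```

```text
t 51.1 p [0.7181 0.0134 0.105 ] q [ 0.4992  0.5007 -0.4989  0.5013] F [ 0.4 -0.4  0.7] w 0.0424
[[0.001, 1.0, 0.004], [-0.0, 0.004, -1.0], [-1.0, 0.001, 0.0]]
move cm [10.15  0.03 -0.17] turn [-0.003  0.    -0.001]
[313, 91, 47, 97, 669] [327.08071749 149.81464873]
101 313 316 [0.7623 0.0941 0.03  ]
117 313 315 [0.7627 0.0821 0.03  ]
133 315 359 [0.7817 0.0698 0.03  ]
149 316 318 [0.7666 0.057  0.03  ]
165 321 336 [0.7769 0.0439 0.03  ]
181 324 359 [0.7888 0.0304 0.03  ]
[241, 125, 31, 91, 1777] [255.76702307 181.51547552]
135 271 271 [0.7291 0.068  0.03  ]
150 241 270 [0.7168 0.056  0.03  ]
165 242 269 [0.7168 0.0437 0.03  ]
180 242 269 [0.7169 0.031  0.03  ]
195 243 268 [0.7169 0.0179 0.03  ]
210 244 268 [0.7174 0.0044 0.03  ]
```

Call:
move_arm(
  motion=[
    [3,-0.05,0,0,0,0,-0.03],
    [3,0,0,0,0,0,-0.03],
    [2,0,0,0,0,0,-0.03],
    [1.3,0,0,0,0,0,-0.03],
    [0.8,0,0,0,0,0,-0.03],
    [0,0,0,0,0,0,-0.03],
    [0,0,0,0,0,0,-1],
    [0,0,0,0,0,0,-1],
    [0,0,0,0,0,0,-1],
    [0,0,0,0,0,0,-1],
    [0,0,0,0,0,0,-1],
    [0,0,0,0,0,0,-1],
  ],
  newtons=50,
)

```text
time_s: 52.35
tcp_pos: [0.718, 0.0136, 0.0042]
tcp_rot: [0.5, 0.5, -0.499, 0.501]
contact_force: [-0.2, -0.1, 5.4]
width: 0.0252
```

Call:
move_arm(
  motion=[
    [-2,0,0,0,0,0,-1],
    [-4,0,0,0,0,0,-1],
    [-4,0,0,0,0,0,-1],
    [-4,0,0,0,0,0,-1],
    [-2,-2,0.3,0,0,0,-1],
    [0,-4,0.4,0,0,0,-1],
    [0,-4,0.4,0,0,0,-1],
    [0,-4,0.4,0,0,0,-1],
    [0,-4,0.4,0,0,0,-1],
    [0,-4,0.4,0,0,0,-1],
    [0,-3.5,0.4,0,0,0,-1],
    [0,-2.2,0.2,0,0,0,-1],
    [0,0,0,0,0,0,-1],
  ],
)

```text
time_s: 53.65
tcp_pos: [0.447, -0.0149, 0.1645]
tcp_rot: [0.501, 0.503, -0.498, 0.498]
contact_force: [-0.0, -0.1, -1.6]
width: 0.0257
```

```bash
python3 - <<'E'
from h import *
st(); delta([.441,-.017,.038],0)
K,T,c=save('scene','pics/s12.png'); im=np.load('pics/s12.npz')['im']
cv2.imwrite('pics/s12.png',cv2.resize(im[70:200,190:360],None,fx=4.5,fy=4.5,interpolation=cv2.INTER_CUBIC))
print('bend exp',(proj(K,T,[.441,-.017+.16,.165])-[190,70])*4.5)
E
```

```text
t 53.65 p [ 0.447  -0.0149  0.1645] q [ 0.501   0.5027 -0.4983  0.498 ] F [-0.  -0.1 -1.6] w 0.0257
[[-0.002, 1.0, 0.002], [0.007, 0.002, -1.0], [-1.0, -0.002, -0.007]]
move cm [12.65 -0.58  0.3 ] turn [ 0.002 -0.007  0.002]
bend exp [369.28684956 247.61168984]
```

View pics/s12.png

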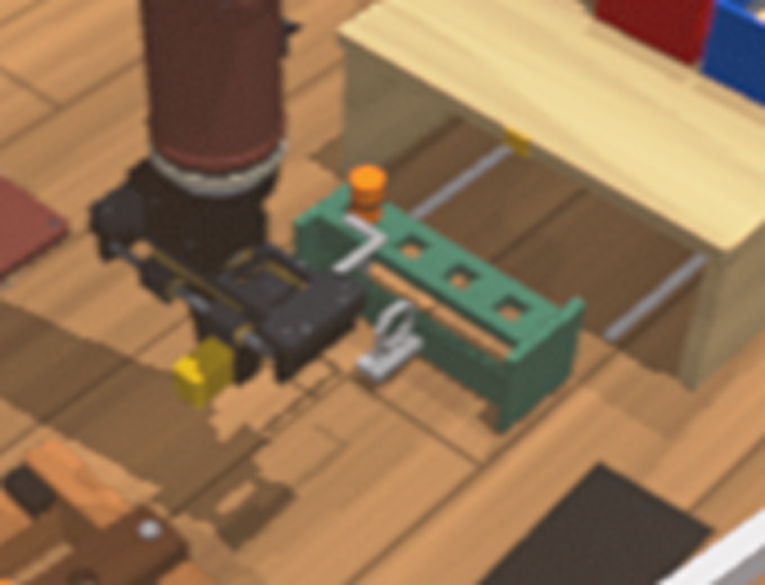

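The rod points at the rack with its bend near (382,238), and the spare drift is standing at (368,190). Lowering in front of the ring, then pushing.

Call:
move_arm(
  motion=[
    [2,-0.6,0.2,0,-0.007,0,-1],
    [3,0,0,0,0,0,-1],
    [3,0,0,0,0,0,-1],
    [2.5,0,0,0,0,0,-1],
    [1.5,0,0,0,0,0,-1],
    [0.6,0,0,0,0,0,-1],
    [0,0,0,0,0,0,-1],
    [0,0,0,0,0,0,-1],
  ],
)

```text
time_s: 54.5
tcp_pos: [0.444, -0.0181, 0.0391]
tcp_rot: [0.498, 0.498, -0.502, 0.502]
contact_force: [0.1, 0.3, -2.5]
width: 0.0256
```

Call:
move_arm(
  motion=[
    [0,0,-0.5,0,0,0,-1],
    [0,0,-1,0,0,0,-1],
    [0,0,-1,0,0,0,-1],
    [0,0,-1,0,0,0,-1],
    [0,0,-1,0,0,0,-1],
  ],
)

```text
time_s: 55.0
tcp_pos: [0.4435, 0.0285, 0.0383]
tcp_rot: [0.498, 0.499, -0.501, 0.502]
contact_force: [2.4, -3.3, -0.9]
width: 0.0257
```

Call:
move_arm(
  motion=[
    [0,0,-1.2,0,0,0,-1],
    [0,0,-1.2,0,0,0,-1],
    [0,0,-1.2,0,0,0,-1],
    [0,0,-1.2,0,0,0,-1],
    [0,0,-1.2,0,0,0,-1],
    [0,0,-1.2,0,0,0,-1],
    [0,0,-1.2,0,0,0,-1],
    [0,0,-1.2,0,0,0,-1],
    [0,0,-1.2,0,0,0,-1],
    [0,0,-1.2,0,0,0,-1],
    [0,0,-1,0,0,0,-1],
    [0,0,-0.8,0,0,0,-1],
  ],
)

```text
time_s: 56.2
tcp_pos: [0.4426, 0.1664, 0.037]
tcp_rot: [0.497, 0.499, -0.502, 0.502]
contact_force: [0.9, -3.4, -0.5]
width: 0.0256
```

Call:
move_arm(
  motion=[
    [0,0,-0.4,0,0,0,-1],
    [0,0,-0.3,0,0,0,-1],
    [0,0,-0.2,0,0,0,-1],
    [0,0,0,0,0,0,-1],
  ],
)

```text
time_s: 56.6
tcp_pos: [0.4426, 0.1746, 0.0369]
tcp_rot: [0.497, 0.499, -0.502, 0.502]
contact_force: [-0.1, -0.9, -1.4]
width: 0.0256
```

Call:
move_arm(
  motion=[
    [0,0,-0.2,0,0,0,-1],
    [0,0,-0.2,0,0,0,-1],
    [0,0,0,0,0,0,-1],
  ],
)

```text
time_s: 56.9
tcp_pos: [0.4426, 0.1774, 0.0368]
tcp_rot: [-0.497, -0.499, 0.502, -0.502]
contact_force: [-0.4, -6.3, -1.4]
width: 0.0255
```

Call:
move_arm(
  motion=[
    [0,0,-0.2,0,0,0,-1],
    [0,0,-0.1,0,0,0,-1],
  ],
)

```text
time_s: 57.1
tcp_pos: [0.4424, 0.1778, 0.0365]
tcp_rot: [-0.497, -0.498, 0.504, -0.502]
contact_force: [-1.6, -18.3, 1.1]
width: 0.0253
```

Call:
move_arm(
  motion=[
    [0,0,1,0,0,0,-1],
    [0,0,2,0,0,0,-1],
    [0,0,3,0,0,0,-1],
    [0,0,4,0,0,0,-1],
    [0,0,4,0,0,0,-1],
    [0,0,2,0,0,0,-1],
    [-2,0,0.6,0,0,0,-1],
    [-4,0,0,0,0,0,-1],
    [-4,1,0,0,0,0,-1],
    [0,4,0,0,0,0,-1],
    [0,4,0,0,0,0,-1],
    [0,4,0,0,0,0,-1],
    [0,4,0,0,0,0,-1],
    [0,4,0,0,0,0,-1],
    [0,3,0,0,0,0,-1],
    [0,1,0,0,0,0,-1],
    [0,0,0,-0.056,0,0,-1],
    [0,0,0,0,0,0,-1],
  ],
)

```text
time_s: 58.9
tcp_pos: [0.6494, 0.0168, 0.1354]
tcp_rot: [0.484, 0.512, -0.488, 0.515]
contact_force: [0.1, 0.5, -2.1]
width: 0.0256
```

```bash
python3 - <<'E'
from h import *
st(); delta([.6925,.0115,.0045],np.radians(3.1))
E
```

```text
t 58.9 p [0.6494 0.0168 0.1354] q [ 0.4837  0.5123 -0.4885  0.5147] F [ 0.1  0.5 -2.1] w 0.0256
[[-0.002, 0.998, 0.055], [-0.007, 0.055, -0.998], [-1.0, -0.003, 0.007]]
move cm [13.08  4.31  0.68] turn [0.001 0.007 0.003]
```

Call:
move_arm(
  motion=[
    [1,1.5,0.2,0,0.007,0.003,-1],
    [2,1.5,0.2,0,0,0,-1],
    [3,1.3,0.2,0,0,0,-1],
    [3,0,0,0,0,0,-1],
    [2,0,0,0,0,0,-1],
    [1,0,0,0,0,0,-1],
    [0.5,0,0,0,0,0,-1],
    [0.4,0,0,0,0,0,-1],
    [0,0,0,0,0,0,-1],
  ],
)

```text
time_s: 59.8
tcp_pos: [0.6934, 0.0144, 0.007]
tcp_rot: [0.487, 0.513, -0.486, 0.514]
contact_force: [-0.4, 0.2, -1.5]
width: 0.0259
```

Call:
move_arm(
  motion=[
    [0.2,0,0,0,0,0,-1],
    [0.1,0,0,0,0,0,-1],
    [0,0,0,0,0,0,-1],
    [0,0,0,0,0,0,-0.03],
    [0,0,0,0,0,0,-0.03],
    [0,0,0,0,0,0,-0.03],
    [0,0,0,0,0,0,-0.03],
    [-1,0,0,0,0,0,-0.03],
    [-3,0,0,0,0,0,-0.03],
    [-4,0,0,0,0,0,-0.03],
    [-4,0,0,0,0,0,-0.03],
    [-4,0,0,0,0,0,-0.03],
    [-4,0,0,0,0,0,-0.03],
    [-3,0,0,0,0,0,-0.03],
  ],
)

```text
time_s: 61.2
tcp_pos: [0.6932, 0.0138, 0.237]
tcp_rot: [0.487, 0.513, -0.485, 0.514]
contact_force: [0.1, 0.2, 0.1]
width: 0.0422
```

```bash
python3 - <<'E'
from h import *
st(); save('wrist','pics/w13.png'); save('scene','pics/s13.png'); save('top','pics/t13.png')
a=np.load('pics/s13.npz')['im']; b=np.load('pics/w13.npz')['im'][:230]
a=a[50:320,90:400]; a=cv2.resize(a,None,fx=1.75,fy=1.75,interpolation=cv2.INTER_CUBIC)
cv2.imwrite('pics/f13.png',np.hstack([a,cv2.resize(b[:,180:320],(257,422)) if False else np.pad(b[:,150:400],((0,a.shape[0]-230),(0,0),(0,0)))])); print(a.shape)
E
```

```text
t 61.2 p [0.6932 0.0138 0.237 ] q [ 0.4871  0.5126 -0.4854  0.5142] F [0.1 0.2 0.1] w 0.0422
[[0.003, 0.999, 0.054], [0.0, 0.054, -0.999], [-1.0, 0.003, 0.0]]
(472, 542, 3)
```

View pics/f13.png

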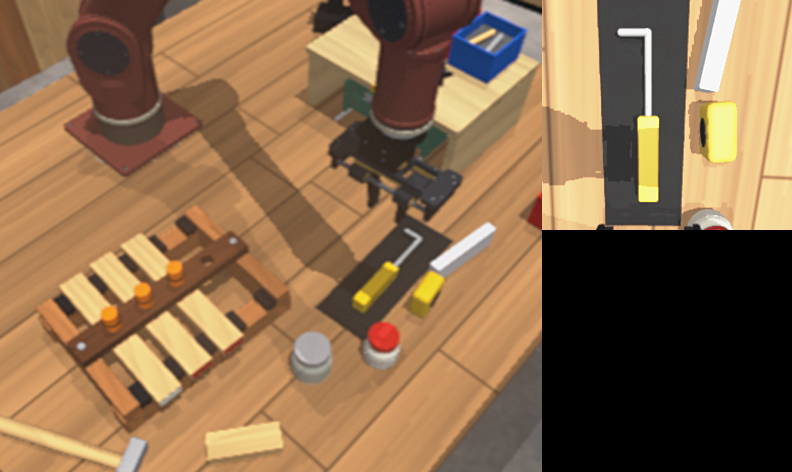

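Call:
move_arm(
  motion=[
    [-4,-0.5,0,0,0,0,-0.03],
    [-4,-1,2,0,0,0,-0.03],
    [-2,-1,4,0,0,0,-0.03],
    [0,-1,4,0,0,0,-0.03],
    [0,-1,4,0,0,0,-0.03],
    [0,-1,4,0,0,0,-0.03],
    [0,0,2,0,0,0,-0.03],
    [0,0,0,0,0,0,-0.03],
  ],
)

```text
time_s: 62.15
tcp_pos: [0.6471, -0.1926, 0.3325]
tcp_rot: [0.487, 0.512, -0.488, 0.512]
contact_force: [-0.5, 0.6, 0.1]
width: 0.0421
```

```bash
python3 - <<'E'
from h import *
st(); save('scene','pics/s14.png')
a=np.load('pics/scene0.npz')['im']; b=np.load('pics/s14.npz')['im']
A,B=a[75:160,262:362],b[75:160,262:362]; r=lambda x:cv2.resize(x,None,fx=3.9,fy=3.9,interpolation=cv2.INTER_CUBIC)
cv2.imwrite('pics/f14.png',np.hstack([r(A),r(B)]))
t0=np.load('pics/top0.npz')['im']; t=np.load('pics/t13.npz')['im']
d=cv2.absdiff(t0,t).max(2)
for n,(x0,y0,x1,y1) in dict(level=(160,135,212,155),tape=(210,130,234,150),glue=(250,122,274,146),screws=(278,138,304,166),offcut=(320,132,360,164),mallet=(372,162,432,238)).items(): print(n,(d[y0:y1,x0:x1]>40).sum())
E
```

```text
t 62.15 p [ 0.6471 -0.1926  0.3325] q [ 0.4873  0.5121 -0.488   0.512 ] F [-0.5  0.6  0.1] w 0.0421
[[-0.001, 0.999, 0.049], [-0.001, 0.049, -0.999], [-1.0, -0.001, 0.001]]
level 298
tape 293
glue 0
screws 0
offcut 0
mallet 0
```

View pics/f14.png

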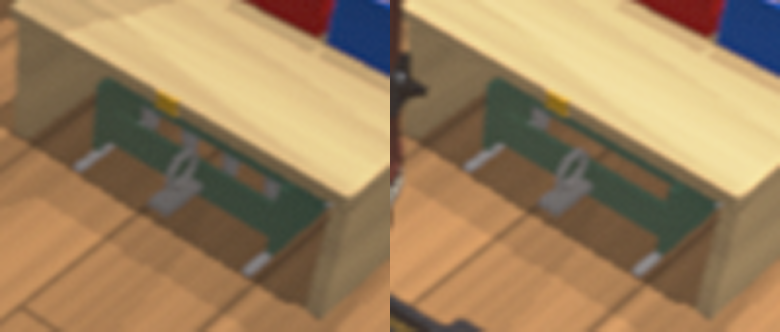

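The rack is back where it started: the eye is at (180,170) in the "before" panel and the matching place after. The level and tape differences in the top view may just be the arm's shadow, so I'll recheck with the arm away.

```bash
python3 - <<'E'
from h import *
a=np.load('pics/scene0.npz')['im'].astype(np.float32); b=np.load('pics/s14.npz')['im'].astype(np.float32)
for n,(x0,y0,x1,y1) in dict(level=(332,174,378,210),tape=(320,203,346,232)).items():
    A=cv2.cvtColor(a[y0:y1,x0:x1],cv2.COLOR_BGR2GRAY);B=cv2.cvtColor(b[y0:y1,x0:x1],cv2.COLOR_BGR2GRAY)
    print(n,(abs(A-B)>40).sum(),cv2.phaseCorrelate(A,B))
env.hand_in()
E
```

```text
level 0 ((-0.004181835285017144, 0.011787837910432586), 1.0125288081665833)
tape 0 ((0.4119854375733105, -0.030480218848015994), 0.9892978929443124)
the job is handed in; nothing more can be done
```

The job is done and handed in at about 62 s of the 210 s allowed.

- **Rack out:** I hooked the pull eye, drew the rack to its stop (27 N), and laid the rod on its mat.
- **Drifts:** Three slats were there; the bore nearest the ledge was empty. I drove a drift into each, with the tip entering the slat hole and the taper pulling the slat across. The first stopped at about 10 N and the second at about 25 N, both before a final small press. The third was pressed the same way, but I took no force reading at full press. The scene picture shows all three handles down on the batten.
- **Rack home:** One spare drift stayed standing in its socket. I pushed the rack home with the rod until it stopped at 18 N. The before and after pictures show the eye in the same place.
- **Rod:** It was knocked a few centimetres aside partway through. I measured it again before picking it up, and it now lies inside the mat.

**Checks that failed or disagreed:**
- My first grasp of the rod closed too late, so I lifted away empty. The rod was not disturbed and I repeated the grasp.
- A top-view comparison flagged changes at the level and the tape, with the arm overhead. Repeated in the scene view with the arm away, it showed no changed pixels on either. The level did not move; the tape's alignment read 0.4 pixel, below what I would call a real shift. The glue, screws, offcut and mallet showed no change in the top view.
- I did not measure slat alignment under the batten directly; it rests on the drifts being fully home.

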